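# Load and clamp the sample jars on the shaker and set its speed

## Task

Slide the shaker's clamp fully open, then stand every square jar upright on the platform in one straight row: flat against the long fence, the first one against the end stop, no gaps between them, and slide the clamp up so that it holds the row snugly. After that, slide the speed controller's fader until it is level with the steel pointer clip. Leave the round bottles and everything else where they are.

Things in the scene. Friction and masses are not known exactly. Their poses are not given: they have to be found in the camera images.
- shaker: low white platform shaker, fixed, 125 mm (its x) by 330 mm (its y); origin: centre of its underside on the table. Flat aluminium platform 50 mm above the table. Long steel fence at the far side: inner face at x = +50 mm, 14 mm tall above the platform. Steel end stop: inner face at y = -145 mm, 30 mm tall, x from -14 to +56 mm. 6 mm lip along the near edge at x = -58 mm
- place1 (a point): point on the platform, 50 mm above the table, where the underside centre of the first jar of the row belongs when it touches fence and end stop (shaker x = +30 mm, y = -125 mm); axes as the shaker's
- place2 (a point): the same for jar 2 of the row, 40 mm from place1 along shaker +y
- place3 (a point): the same for jar 3 of the row, 80 mm from place1 along shaker +y
- place4 (a point): the same for jar 4 of the row, 120 mm from place1 along shaker +y
- place5 (a point): the same for jar 5 of the row, 160 mm from place1 along shaker +y
- clamp (a joint): sliding clamp of the shaker, m: 0 = fully open (at the +y end of its track, jaw 255 mm from the end stop), grows as it slides toward the end stop (shaker -y), up to 0.165; stays where it is left, slides with about 2 to 3 N
- clamp_face (a point): centre of the clamp's flat jaw face that meets the jars, 18 mm above the platform, at shaker x = +30 mm; jaw is 44 mm wide (x), 36 mm tall, and faces shaker -y; axes as the shaker's
- clamp_grip (a point): upper part of the clamp's black upright grip tab, 45 mm above the platform, 23 mm behind the jaw face; the tab is 22 mm wide (shaker x), 18 mm thick (shaker y), and its top is 60 mm above the platform. Behind the jaw a 12 mm high foot carries it
- controller: white speed controller box, fixed to the table, 110 mm (its x) by 180 mm (its y), 45 mm tall, a fader on top. Origin: centre of its underside on the table. The fader's track (34 x 145 mm, top 49 mm above the table) runs along y at x = -12 mm
- fader (a joint): the fader's travel along the controller's +y, m: 0 to 0.10, 0 = at the -y end; stays where it is left, slides with about 1.5 to 2 N
- fader_top (a point): centre of the top of the black fader grip, 86 mm above the table; the grip is 26 mm wide (controller x), 18 mm thick (controller y) and 36 mm tall, a white line across the middle of its top
- pointer: steel pointer clip fixed on the controller's top beside the track (far side), 6 mm tall; its narrow 4 mm wide nose points at the track, toward controller -x. Origin: tip of its nose at its underside; axes as the controller's. The fader is set when fader_top has the same controller y as this point
- jar1: one of up to five identical square amber glass jars with white round screw caps (None if absent): body 40 x 40 mm square and 54 mm tall with rounded edges, cap 33 mm across, 70 mm tall in all, about 150 g. Origin: centre of its underside, z up, x and y square to its flat faces. Starts standing on the table
- jar2: another such jar, as jar1
- jar3: another such jar, as jar1
- jar4: another such jar, as jar1
- jar5: another such jar, as jar1
- round1: round amber bottle, 42 mm across, 85 mm tall, a bystander standing among the jars; origin at the centre of its underside
- round2: round amber jar, 46 mm across, 62 mm tall, a bystander standing among the jars; origin at the centre of its underside
- beaker: glass beaker, 68 mm across, 85 mm tall, bystander; origin at the centre of its underside
- spatula: lab spatula 180 mm long lying on the table, bystander
- pen: blue marker pen, 14 mm thick and 125 mm long, lying on the table, bystander
- dish: clear closed petri dish, 90 mm across, 15 mm tall, bystander

How it is judged:
By the outcome, as a careful person would: the job done as asked, in the order asked, and still so for the second after the job is handed in, with the robot touching nothing.
Of jar1, jar2, jar3, jar4, jar5 only 3 to 5 are there at a start; the rules pass over those that are not, and their reading is None.
At some moment in a run one of jar1, jar2, jar3, jar4, jar5 may be knocked a few centimetres aside while the robot is not near it.
It also fails if it takes over 210 s, if anything falls off the work surface, if the arm or the gripper's body presses on something with over 40 N, if the wrist force passes 120 N, or if a joint passes its speed limit or range.

## Robot

A 6-joint arm with a two-finger parallel gripper is mounted at the origin on the work surface. World frame = base frame: x ahead of the robot, y to its left, z up, the work surface at z = 0. Lengths are in m, angles in rad, forces in N, time in s.
With the tool pointing down it reaches from about 0.375 to 0.9 m from the base axis. Payload 3.1 kg.
Tool frame: the origin (TCP) lies at the very end of the fingers, on their centre line; the grasp point (between the pads) lies 19 mm behind it; z points along the fingers, y is the line along which they close (so a half turn about z gives the same grasp; the last joint's range is limited). The gripper opens to 85 mm and grips with 20 to 120 N. Pads are 22 mm wide; open, the fingers measure 114 mm over their backs; the gripper's body (76 mm by 85 mm) begins 54 mm behind the grasp point. The pads swing forward as they close: fully open they stand 13 mm farther back than shut.
Start: joints at [0.979, 0.527, 1.433, -0, 1.181, -0.178], TCP at [0.251, 0.572, 0.231] pointing down, gripper open.
Joint ranges: [-3.08, 3.08], [-0.75, 2.2], [0.22, 2.44], [-1.43, 4.57], [0, 2.65], [-2.85, 2.85]. Speed limits (rad/s): [2.79, 2.79, 3.14, 3.14, 3.14, 3.14].

## Interface

Orientations are given as a unit quaternion [x, y, z, w].
In Python, from station import telemetry, snapshot, ticket gives the robot as it stands.
- The arm moves only by the tool move_arm, never from a script. Its argument "commands" is text: rows parted by semicolons, each of 7 numbers parted by spaces: the shift along the tool's x, y, z in mm, then the turn, a rotation vector about the tool's x, y, z in degrees, then the opening, from -1 (shut) to 1 (fully open). A call has exactly 5 rows; each row is the pose to reach, as a shift and turn from the pose commanded when the call began, along the tool's axes at that moment; what a row does not reach only later rows make up. A row lasts 1/8 s, in which the tool goes at most 62.5 mm and 10.7 degrees, less where a joint would pass 70% of its speed; a pose out of reach is approached as far as the arm can. A call with a gripper value outside its range is refused whole. The fingers move at their own pace and stop on an object; "grip_force" is the grip in N (left out, the last holds). Time passes only in rows, so rows that repeat a pose let the fingers close, or fill a call up. It gives the time, the measured TCP pose, the force, the opening and the grip force at its end, in the units of the state.
- telemetry.sense(): the state, without advancing time (a new reading comes with each control period).
- snapshot(name): name is "side" or "top" or "wrist"; returns a dict with "image" (400x640x3 uint8, red, green, blue), "fx", "fy", "cx", "cy" (pixels), "pose" (4x4, takes a point from camera to world coordinates). Camera axes: x right, y down, z forward; pixel columns grow to the right and rows downward; lengths in m; the calibration is good to about 2 mm. The wrist camera is an equidistant fisheye: a pixel r from the principal point sees the ray r / f radians off the axis. A picture is of the moment at which its call begins. There is no depth.
- ticket.sign_off(): hands the job in; it is judged then, once.
The state is a dict: "t": time; "q": joint angles; "qd": joint speeds; "tau": joint torques, N m; "tcp_pos": TCP position; "tool_rot": TCP orientation; "force": force on the tool from outside, world axes, zero at the start; "ft_torque": the same for the moment, N m; "finger_gap": opening from 0.0 (shut) to 1.0 (fully open); "gripper_force": force on a finger pad.
Only numpy, scipy, OpenCV 4.12 (cv2) and the standard library are available. Lean on these libraries where they do the work, as an engineer would, in place of code of your own. Each camera call takes 0.05 s, during which the arm holds its last target. There are 200 camera calls.

## Working session

There is one attempt and no reset: what is moved stays moved. The work goes in short steps, Python scripts to look and compute and a tool call to move; the robot and the scene stay as the last step left them, time stands still between calls to the robot, and variables do not carry over. Pictures are saved under pics/ and viewed, at most 14 in all, crops included, and the job is handed in when it is done.

Besides the shell and the picture viewer there is one more tool, called after "Call:" as name(argument=value, ...) on one line, values as JSON. move_arm: Moves the arm, as the interface text tells. Its arguments: {"type":"object","properties":{"commands":{"type":"string"},"grip_force":{"type":"number"}},"required":["commands"]}

```bash
ls; mkdir -p pics
python3 - <<'E'
from station import telemetry, snapshot
import cv2
s=telemetry.sense(); print(s['t'],s['tcp_pos'],s['tool_rot'],s['finger_gap'])
for n in ['top','side']:
    d=snapshot(n); cv2.imwrite(f'pics/{n}0.png',d['image'][:,:,::-1]); print(n,d['fx'],d['fy'],d['cx'],d['cy'],d['pose'].tolist() if hasattr(d['pose'],'tolist') else d['pose'])
E
```

```text
pics
0.0 [0.25088581 0.57165254 0.23031369] [ 2.05429064e-01  9.78671390e-01 -1.01855620e-03 -4.16473891e-04] 0.9994803976449367
top 385.3743374988274 385.3743374988274 320.5784040426204 200.1679410527833 [[0.019936997239695584, -0.9866012623870535, 0.16192734542793188, 0.32426706799313043], [-0.9995591058353567, -0.023233235850754767, -0.018488123039545994, 0.009854616959361958], [0.02200250173699704, -0.16148735494822994, -0.9866294766066629, 1.0228959584881074], [0.0, 0.0, 0.0, 1.0]]
side 381.2048662259842 381.2048662259842 312.9914404738169 202.68139567264365 [[0.9743240767699473, -0.10232516189263682, 0.2005546176731803, 0.23735246562107742], [-0.22478420538922228, -0.492852627087106, 0.8405762005796227, -1.0443711767199637], [0.01283177438726958, -0.864075140955336, -0.5031992610776476, 0.702371158074137], [0.0, 0.0, 0.0, 1.0]]
```

View pics/top0.png

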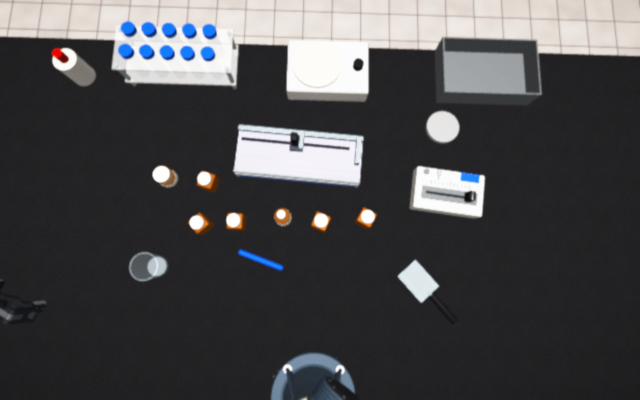

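View pics/side0.png

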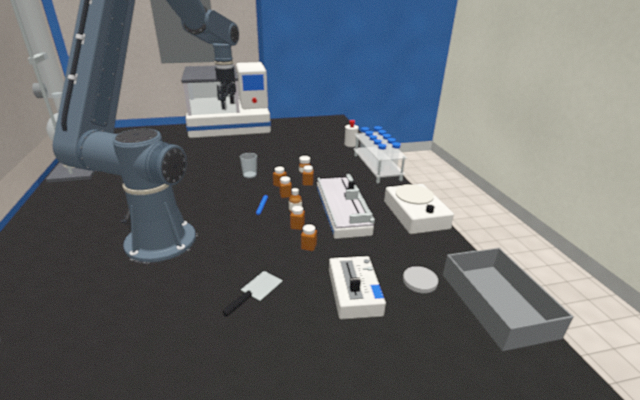

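Top view: five square jars (caps about (206,180), (199,223), (234,220), (321,221), (367,217)); round ones at (165,176) and (282,216); shaker centre about (299,155), with the end stop at right and the clamp at (295,140); controller at (448,192).

```bash
cat > h.py <<'E'
import numpy as np, cv2
from scipy.spatial.transform import Rotation as R
from station import telemetry, snapshot
def ray(d,u,v,fish=False):
    x=np.array([(u-d['cx'])/d['fx'],(v-d['cy'])/d['fy']])
    if fish:
        r=np.linalg.norm(x); c=np.r_[x/max(r,1e-9)*np.sin(r),np.cos(r)]
    else: c=np.r_[x,1]
    P=np.array(d['pose']); w=P[:3,:3]@c; return P[:3,3],w/np.linalg.norm(w)
def atz(d,u,v,z,fish=False):
    o,w=ray(d,u,v,fish); return o+w*(z-o[2])/w[2]
def proj(d,p,fish=False):
    P=np.array(d['pose']); c=P[:3,:3].T@(np.array(p)-P[:3,3])
    if fish:
        r=np.linalg.norm(c[:2]); th=np.arctan2(r,c[2]); x=c[:2]/r*th
    else: x=c[:2]/c[2]
    return x*[d['fx'],d['fy']]+[d['cx'],d['cy']]
def tri(rs):
    A=sum(np.eye(3)-np.outer(w,w) for o,w in rs); b=sum((np.eye(3)-np.outer(w,w))@o for o,w in rs)
    p=np.linalg.solve(A,b); return p,[round(1000*np.linalg.norm(np.cross(p-o,w)),1) for o,w in rs]
def crop(n,x0,y0,x1,y1,k,fn):
    d=snapshot(n); im=cv2.resize(d['image'][y0:y1,x0:x1],None,fx=k,fy=k,interpolation=cv2.INTER_CUBIC)
    cv2.imwrite(fn,im[:,:,::-1]); return d
def goal(p,yaw):
    """tool-frame shift mm / rotvec deg from the present pose to p, pointing down, finger line y at yaw (deg, mod 180)"""
    s=telemetry.sense(); R0=R.from_quat(s['tool_rot']); best=None
    for k in (-180,0,180):
        y=np.radians(yaw+k); yy=np.array([np.cos(y),np.sin(y),0]); zz=np.array([0,0,-1]); xx=np.cross(yy,zz)
        r=(R0.inv()*R.from_matrix(np.c_[xx,yy,zz])).as_rotvec(degrees=True)
        if best is None or np.linalg.norm(r)<np.linalg.norm(best): best=r
    return np.round(R0.inv().apply(np.array(p)-s['tcp_pos'])*1000,1),np.round(best,1)
E
python3 - <<'E'
from h import *
d=crop('top',130,115,390,255,3,'pics/c1.png')
for u,v in [(206,180),(199,223),(234,220),(321,221),(367,217),(165,176),(282,216)]: print(u,v,np.round(atz(d,u,v,.07),3))
for u,v in [(299,155),(357,150)]: print(u,v,np.round(atz(d,u,v,.05),3))
d=crop('top',400,150,500,225,8,'pics/c2.png')
s=telemetry.sense(); print(R.from_quat(s['tool_rot']).as_matrix().round(3))
print(np.array(snapshot('wrist')['pose']).round(3).tolist(),s['tcp_pos'])
E
```

```text
206 180 [0.525 0.281 0.07 ]
199 223 [0.417 0.291 0.07 ]
234 220 [0.426 0.205 0.07 ]
321 221 [ 0.428 -0.01   0.07 ]
367 217 [ 0.441 -0.125  0.07 ]
165 176 [0.533 0.384 0.07 ]
282 216 [0.439 0.087 0.07 ]
299 155 [0.602 0.05  0.05 ]
357 150 [ 0.619 -0.101  0.05 ]
[[-0.916  0.402 -0.001]
 [ 0.402  0.916 -0.001]
 [ 0.    -0.001 -1.   ]]
[[0.403, 0.875, 0.27, 0.182], [0.915, -0.384, -0.121, 0.603], [-0.002, 0.296, -0.955, 0.373], [0.0, 0.0, 0.0, 1.0]] [0.25103384 0.57189525 0.23070404]
```

View pics/c1.png

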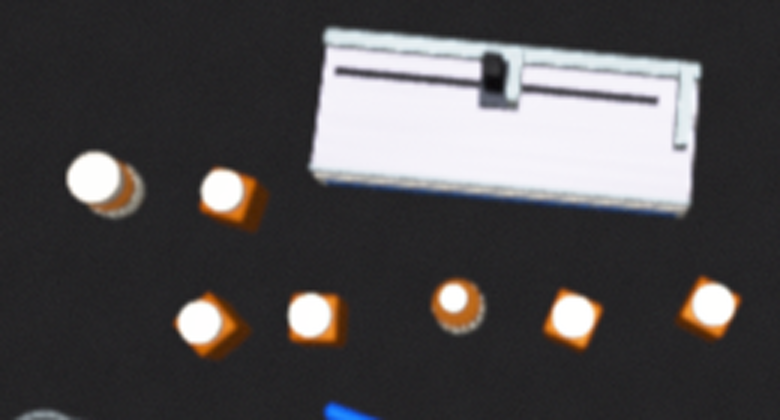

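View pics/c2.png

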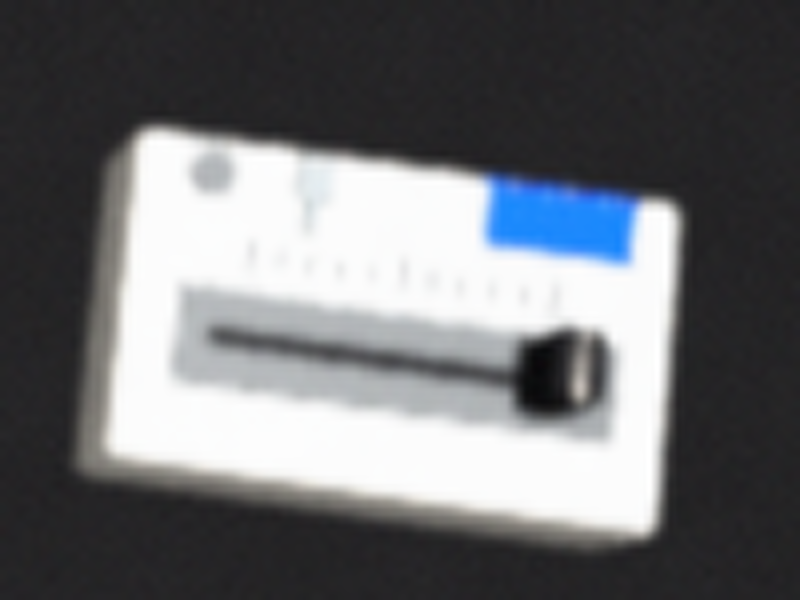

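c1: fence runs from (325,36) to (700,68), the end stop is at (685,105), the clamp is mid-track at (500,80). The jars are rotated differently. c2: the fader is at the right (-y) end at (575,370), the pointer nose at (308,230).

Run:
```python
from h import *
d=snapshot('wrist'); print(d['fx'],d['cx'],d['cy'])
print(goal([.5,.1,.35],-3.7))
```

```text
309.70691628693146 322.1202358611432 201.46294256000664
(array([-417.7, -332.3, -118.8]), array([-0.,  0., 70.]))
```

Call:
move_arm(commands="-40 -30 -60 0 0 10 1; -90 -70 -119 0 0 20 1; -135 -108 -119 0 0 30 1; -180 -144 -119 0 0 40 1; -225 -180 -119 0 0 50 1")

```text
t: 0.92
tcp_pos: [0.377, 0.3321, 0.3507]
tool_rot: [0.602, 0.799, 0.001, 0.001]
force: [0.6, 0.4, -0.5]
finger_gap: 0.998
gripper_force: 0.0
```

Run:
```python
from h import *
print(goal([.5,.1,.35],-3.7))
```

```text
(array([-257. ,   54.2,    0.8]), array([ 0.1, -0. , 19.7]))
```

Call:
move_arm(commands="-55 12 0 0 0 8 1; -110 24 0 0 0 16 1; -165 36 0 0 0 20 1; -220 48 0 0 0 20 1; -257 54 0 0 0 20 1")

```text
t: 1.55
tcp_pos: [0.5012, 0.0998, 0.3498]
tool_rot: [0.73, 0.683, 0.0, 0.0]
force: [0.3, 0.8, -1.0]
finger_gap: 0.998
gripper_force: 0.0
```

Run:
```python
from h import *
d=snapshot('wrist'); cv2.imwrite('pics/w1.png',cv2.resize(d['image'],(800,500),interpolation=cv2.INTER_CUBIC)[:,:,::-1])
import json; d.pop('image'); json.dump({k:(np.array(v).tolist()) for k,v in d.items()},open('w1.json','w'))
s=telemetry.sense(); print(s['tcp_pos'],goal([.5,.1,.35],-3.7),s['q'])
```

```text
[0.50332515 0.09633309 0.34970526] (array([ 3.4, -3.6, -0.3]), array([ 0.2,  0.2, -0.3])) [-0.02686053  0.245883    1.54850509 -0.00409388  1.34457806  0.04309183]
```

View pics/w1.png

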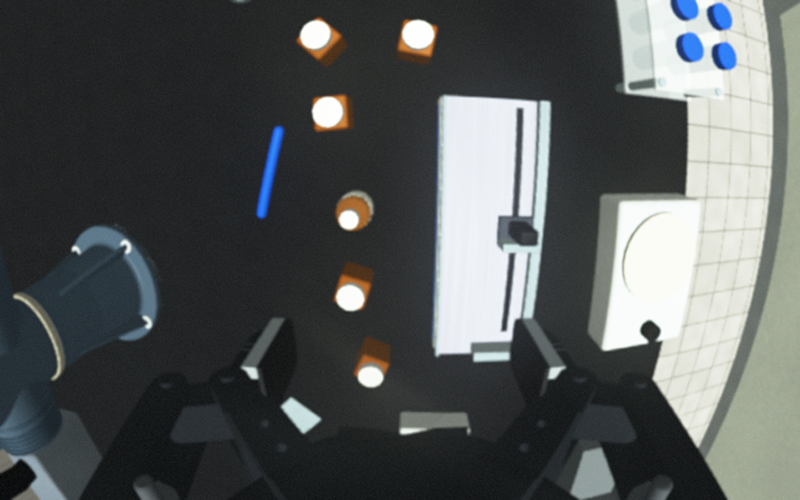

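Wrist view (800x500): jar caps at (316,35), (418,35), (328,112), (350,298), (370,376); round bottle at (350,215); shaker x 437–550, y 95–360; clamp at (520,233).

```bash
cat >> h.py <<'E'
def ortho(d,x0,x1,y0,y1,z,k,fish=True):
    """image: right = -y, up = +x, k px/mm"""
    W=int((y1-y0)*1000*k); H=int((x1-x0)*1000*k)
    u,v=np.meshgrid(np.arange(W),np.arange(H)); X=x1-v/k/1000; Y=y1-u/k/1000
    P=np.array(d['pose']); c=(np.stack([X,Y,np.full_like(X,z)],-1)-P[:3,3])@P[:3,:3]
    if fish:
        r=np.linalg.norm(c[...,:2],axis=-1); m=c[...,:2]*(np.arctan2(r,c[...,2])/r)[...,None]
    else: m=c[...,:2]/c[...,2:]
    m=(m*[d['fx'],d['fy']]+[d['cx'],d['cy']]).astype(np.float32)
    return cv2.remap(d['image'],m[...,0],m[...,1],cv2.INTER_CUBIC)
def blob(d,u,v,w=11,thr=190):
    """centroid of the white blob near u,v"""
    x0,y0=max(0,int(u-w)),max(0,int(v-w)); g=d['image'][y0:int(v+w),x0:int(u+w)].min(2)
    n,l,st,c=cv2.connectedComponentsWithStats((g>thr).astype(np.uint8))
    if n<2: return np.nan*np.zeros(2),0
    i=1+np.argmax(st[1:,4]); return c[i]+[x0,y0],st[i,4]
E
python3 - <<'E'
from h import *
t=snapshot('top'); w=snapshot('wrist')
print(telemetry.sense()['tcp_pos'])
T=[(206,180),(199,223),(234,220),(321,221),(367,217)]
W=[(418,35),(316,35),(328,112),(350,298),(370,376)]
for a,b in zip(T,W):
    ca,na=blob(t,*a,w=9); cb,nb=blob(w,b[0]*.8,b[1]*.8,w=14)
    print(ca.round(1),na,cb.round(1),nb,tri([ray(t,*ca),ray(w,*cb,fish=True)]),atz(t,*ca,.07).round(4),atz(w,*cb,.07,True).round(4))
o=ortho(w,.5,.72,-.15,.25,.05,2); cv2.imwrite('pics/o1.png',o[:,:,::-1])
E
```

```text
[0.50072082 0.10058711 0.34955358]
[203.9 175.4] 78 [333.   26.1] 450 (array([0.52738898, 0.27517515, 0.11173389]), [np.float64(0.6), np.float64(0.6)]) [0.5367 0.2867 0.07  ] [0.5295 0.2869 0.07  ]
[nan nan] 0 [250.8  26.7] 412 (array([nan, nan, nan]), [np.float64(nan), np.float64(nan)]) [nan nan nan] [0.4184 0.2981 0.07  ]
[nan nan] 0 [260.7  88.5] 452 (array([nan, nan, nan]), [np.float64(nan), np.float64(nan)]) [nan nan nan] [0.4261 0.2082 0.07  ]
[320.7 220.1] 146 [279.3 237.3] 350 (array([ 0.43013843, -0.00917   ,  0.07044667]), [np.float64(0.3), np.float64(0.3)]) [ 0.4305 -0.0094  0.07  ] [ 0.4298 -0.0092  0.07  ]
[367.3 216.1] 147 [295.9 300.5] 245 (array([ 0.44270371, -0.12516962,  0.0709719 ]), [np.float64(0.3), np.float64(0.3)]) [ 0.4431 -0.1254  0.07  ] [ 0.4423 -0.1257  0.07  ]
```

View pics/o1.png

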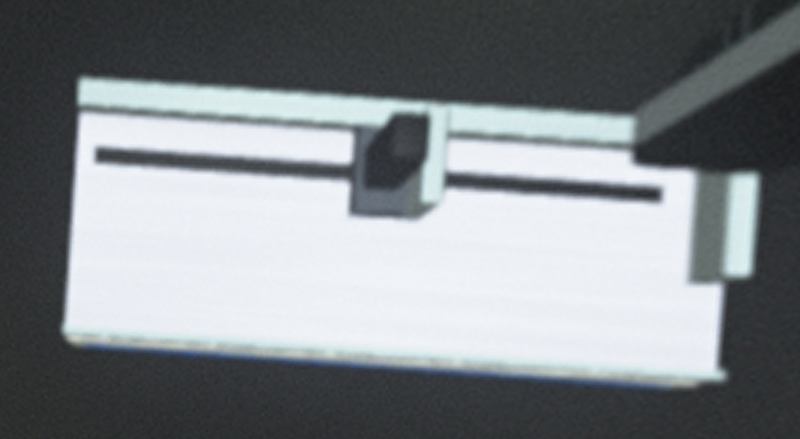

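Ortho at z=0.05 (2 px/mm): fence base from (80,110) to (635,146), end-stop inner base from (698,170) to (690,281), platform left edge at (72,220). That gives a shaker origin of about (0.6046,0.0486) and a yaw of -3.75°.

Run:
```python
from h import *
t=snapshot('top'); w=snapshot('wrist'); C=np.array(w['pose'])[:3,3]
def wr(u,v): p=np.array([.72-v/2000,.25-u/2000,.05]); r=p-C; return C,r/np.linalg.norm(r)
for n,a,b in [('lipL',(312,172),(65,330)),('lipR',(688,208),(725,377)),('tabtop',(493,62),(408,130))]:
    print(n,tri([ray(t,130+a[0]/3,115+a[1]/3),wr(*b)]))
def wz(u,v,z): o,r=wr(u,v); return o+r*(z-o[2])/r[2]
O=np.array([.6046,.0486]); a=np.radians(-3.75); M=np.array([[np.cos(a),np.sin(a)],[-np.sin(a),np.cos(a)]])
for q in [(447,108,.086),(443,195,.086),(408,130,.11)]: p=wz(*q); print(p.round(4),(M@(p[:2]-O)*1000).round(1))
print(w['pose'])
o=ortho(w,.38,.56,-.16,.33,.054,1.6); cv2.imwrite('pics/o2.png',o[:,:,::-1])
```

```text
lipL (array([0.55675747, 0.21995025, 0.02924879]), [np.float64(0.8), np.float64(0.8)])
lipR (array([ 0.52884795, -0.10758945,  0.05597219]), [np.float64(2.4), np.float64(2.4)])
tabtop (array([0.63725553, 0.06116253, 0.10086591]), [np.float64(0.5), np.float64(0.5)])
[0.6529 0.0388 0.086 ] [48.9 -6.6]
[0.613  0.0406 0.086 ] [ 8.9 -7.4]
[0.6347 0.0638 0.11  ] [29.  17.2]
[[ 0.99774868 -0.06328147 -0.02220422  0.50529834]
 [-0.06702208 -0.95258261 -0.29680704  0.17742427]
 [-0.00236897  0.29762701 -0.95467929  0.49229856]
 [ 0.          0.          0.          1.        ]]
```

View pics/o2.png

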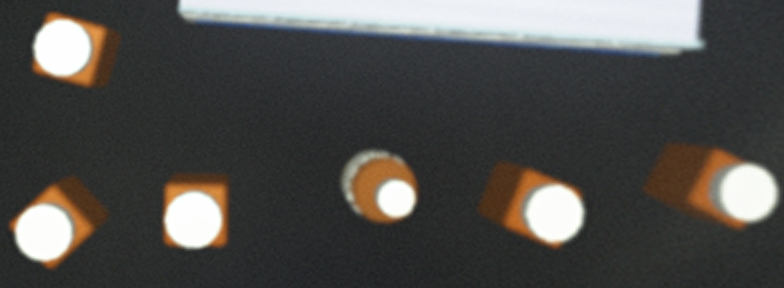

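o2: the body-top faces give jar yaws of about -15° (A, top left), -47° (B), 0° (C), -21° (D) and -22° (E). Jaw face is at about shaker y=-7. Now the clamp.

```bash
cat >> h.py <<'E'
O=np.array([.6046,.0486]); YAW=-3.75
_a=np.radians(YAW); EX=np.array([np.cos(_a),np.sin(_a)]); EY=np.array([-np.sin(_a),np.cos(_a)])
def sh(x,y,z): return np.r_[O+(x*EX+y*EY)/1000,z]
def insh(p): d=np.array(p[:2])-O; return (np.array([d@EX,d@EY])*1000).round(1)
E
python3 - <<'E'
from h import *
print(sh(30,16,.16),goal(sh(30,16,.16),YAW), goal(sh(30,16,.078),YAW))
E
```

```text
[0.63558222 0.06260365 0.16      ] (array([-31. , 138.4, 189.5]), array([-0.1, -0. ,  0. ])) (array([-31.1, 138.5, 271.5]), array([-0.1, -0. ,  0. ]))
```

Call:
move_arm(commands="-15 60 0 0 0 0 1; -31 115 30 0 0 0 1; -31 138 80 0 0 0 1; -31 138 135 0 0 0 1; -31 138 189 0 0 0 1")

```text
t: 2.42
tcp_pos: [0.6355, 0.0642, 0.1591]
tool_rot: [0.729, 0.685, 0.0, -0.0]
force: [-0.4, -0.6, -0.6]
finger_gap: 1.0
gripper_force: 0.0
```

Call:
move_arm(commands="0 0 40 0 0 0 1; 0 0 82 0 0 0 1; 0 0 82 0 0 0 -1; 0 0 82 0 0 0 -1; 0 0 82 0 0 0 -1", grip_force=25)

```text
t: 3.05
tcp_pos: [0.6374, 0.0627, 0.0812]
tool_rot: [0.729, 0.684, 0.002, 0.002]
force: [0.3, -0.3, -0.2]
finger_gap: 0.377
gripper_force: 0.0
```

Run:
```python
from h import *
s=telemetry.sense(); print(s['t'],insh(s['tcp_pos']),s['tcp_pos'],s['force'],s['finger_gap'],s['gripper_force'])
w=snapshot('wrist'); cv2.imwrite('pics/g1.png',w['image'][:,:,::-1])
```

```text
3.05 [31.9 16.2] [0.63744317 0.06266172 0.08123517] [ 0.34411085 -0.25202092 -0.2068259 ] 0.37672762316933356 0.0
```

View pics/g1.png

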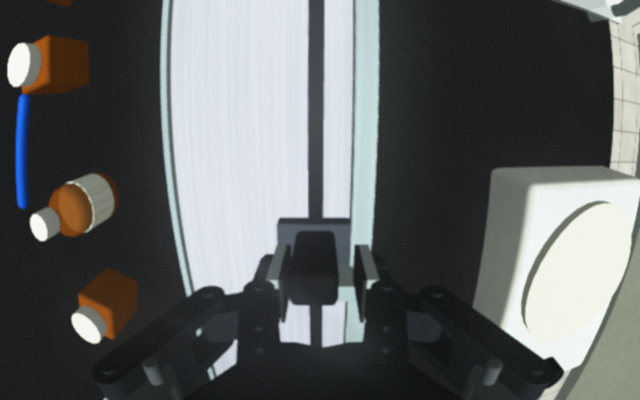

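The open pads (x≈280 and 362) straddle the black tab (292–338), so I close and slide.

Call:
move_arm(commands="0 0 0 0 0 0 -1; 0 0 0 0 0 0 -1; 0 0 0 0 0 0 -1; 10 0 0 0 0 0 -1; 25 0 0 0 0 0 -1")

```text
t: 3.72
tcp_pos: [0.6351, 0.0865, 0.0809]
tool_rot: [0.73, 0.684, -0.002, -0.001]
force: [-6.1, -2.2, 5.8]
finger_gap: 0.253
gripper_force: 27.7
```

Call:
move_arm(commands="20 0 0 0 0 0 -1; 40 0 0 0 0 0 -1; 60 0 0 0 0 0 -1; 78 0 0 0 0 0 -1; 89 0 0 0 0 0 -1")

```text
t: 4.35
tcp_pos: [0.6414, 0.1764, 0.0809]
tool_rot: [0.729, 0.684, -0.001, -0.001]
force: [-5.6, -2.3, 5.2]
finger_gap: 0.256
gripper_force: 27.6
```

Call:
move_arm(commands="2 0 0 0 0 0 -1; 4 0 0 0 0 0 -1; 5 0 0 0 0 0 -1; 6 0 0 0 0 0 -1; 6 0 0 0 0 0 -1")

```text
t: 4.97
tcp_pos: [0.6418, 0.1817, 0.0809]
tool_rot: [0.73, 0.684, -0.001, -0.001]
force: [-5.8, -1.0, 6.6]
finger_gap: 0.255
gripper_force: 27.8
```

Run:
```python
from h import *
s=telemetry.sense(); print(s['t'],insh(s['tcp_pos']),s['tcp_pos'],s['force'],s['finger_gap'],s['gripper_force'])
```

```text
4.975 [ 28.4 135.2] [0.64181848 0.18168181 0.08087867] [-5.81842713 -0.9571938   6.60596888] 0.2545391796520626 27.766326069831848
```

Call:
move_arm(commands="1 0 0 0 0 0 -1; 2 0 0 0 0 0 -1; 3 0 0 0 0 0 -1; 4 0 0 0 0 0 -1; 5 0 0 0 0 0 -1")

```text
t: 5.6
tcp_pos: [0.6419, 0.1826, 0.0808]
tool_rot: [0.729, 0.684, -0.004, 0.001]
force: [-7.7, -13.5, 8.1]
finger_gap: 0.249
gripper_force: 28.0
```

Run:
```python
from h import *
s=telemetry.sense(); print(s['t'],insh(s['tcp_pos']),s['tcp_pos'],s['force'],s['finger_gap'],s['gripper_force'])
t=snapshot('top');cv2.imwrite('pics/c3.png',cv2.resize(t['image'][110:200,215:380],None,fx=4.8,fy=4.8,interpolation=cv2.INTER_CUBIC)[:,:,::-1])
```

```text
5.6 [ 28.4 136.1] [0.6418766  0.18258274 0.08078277] [ -7.67814787 -13.51172279   8.07188599] 0.24928596495553063 27.963222563266754
```

Call:
move_arm(commands="0 0 0 0 0 0 0.3; 0 0 0 0 0 0 1; 0 0 0 0 0 0 1; 0 0 -45 0 0 0 1; 0 0 -95 0 0 0 1")

```text
t: 6.28
tcp_pos: [0.6433, 0.1873, 0.1735]
tool_rot: [0.729, 0.684, -0.001, -0.001]
force: [0.6, 0.4, -0.6]
finger_gap: 1.0
gripper_force: 0.0
```

```bash
sed -i 's/^O=.*; YAW/O=np.array([.6029,.0487]); YAW/' h.py
python3 - <<'E'
from h import *
s=telemetry.sense(); print(s['tcp_pos'],s['finger_gap'],s['force'])
print(goal([.4427,-.1252,.15],-22))
t=snapshot('top')
for a in [(206,180),(199,223),(234,220),(321,221),(367,217)]:
    c,n=blob(t,*a,w=9); print(c.round(1),n,atz(t,*c,.07).round(4))
E
```

```text
[0.64330519 0.18729299 0.17353797] 1.0001308302150742 [ 0.56075872  0.43587288 -0.57326416]
(array([-324.7, -180.1,   24.1]), array([-0.1,  0. , 18.3]))
[nan nan] 0 [nan nan nan]
[nan nan] 0 [nan nan nan]
[232.9 219.7] 146 [0.4266 0.2078 0.07  ]
[320.8 220.1] 145 [ 0.4305 -0.0095  0.07  ]
[367.3 216.1] 146 [ 0.4431 -0.1253  0.07  ]
```

Call:
move_arm(commands="-54 -30 0 0 0 5 1; -108 -60 0 0 0 10 1; -162 -90 0 0 0 18 1; -216 -120 0 0 0 18 1; -270 -150 0 0 0 18 1")

```text
t: 6.95
tcp_pos: [0.4763, -0.0741, 0.174]
tool_rot: [0.827, 0.562, 0.0, 0.001]
force: [1.1, -1.1, 0.2]
finger_gap: 1.002
gripper_force: 0.0
```

Run:
```python
from h import *
s=telemetry.sense(); print(s['tcp_pos'])
print(goal([.4427,-.1252,.15],-22))
```

```text
[ 0.47628727 -0.07408498  0.17399326]
(array([-59.9, -12.4,  24. ]), array([0.1, 0. , 0.4]))
```

Call:
move_arm(commands="-45 -9 0 0 0 0 1; -61 -12 30 0 0 0 1; -61 -12 80 0 0 0 1; -61 -12 130 0 0 0 1; -61 -12 149 0 0 0 1")

```text
t: 7.58
tcp_pos: [0.4423, -0.1245, 0.0224]
tool_rot: [0.828, 0.561, -0.001, -0.001]
force: [0.3, -0.1, 0.8]
finger_gap: 1.001
gripper_force: 0.0
```

Run:
```python
from h import *
s=telemetry.sense(); print(s['tcp_pos'],s['force'],goal([.4427,-.1252,.025],-22))
w=snapshot('wrist'); cv2.imwrite('pics/g2.png',w['image'][100:,100:540][:,:,::-1])
```

```text
[ 0.44231165 -0.12454053  0.02235293] [ 0.32948582 -0.09699724  0.75139391] (array([-0.5,  0.6, -2.6]), array([-0.2, -0. ,  0.3]))
```

View pics/g2.png

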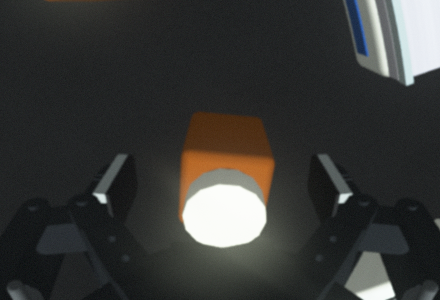

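The jar (180–274) sits centred between the pads and is turned about 4°, which closing will square up.

Call:
move_arm(commands="0 0 -2 0 0 0 -1; 0 0 -2 0 0 0 -1; 0 0 -2 0 0 0 -1; 0 0 -2 0 0 0 -1; 0 0 -2 0 0 0 -1", grip_force=35)

```text
t: 8.25
tcp_pos: [0.444, -0.1253, 0.0282]
tool_rot: [0.828, 0.561, 0.001, 0.001]
force: [0.2, 1.5, 7.0]
finger_gap: 0.474
gripper_force: 34.1
```

Call:
move_arm(commands="0 0 0 0 0 0 -1; 0 0 -40 0 0 0 -1; 0 0 -80 0 0 0 -1; 0 0 -110 0 0 0 -1; 0 0 -110 0 0 0 -1")

```text
t: 8.88
tcp_pos: [0.4445, -0.1257, 0.1391]
tool_rot: [0.828, 0.561, 0.001, 0.003]
force: [0.4, -0.3, -1.6]
finger_gap: 0.476
gripper_force: 35.1
```

Run:
```python
from h import *
s=telemetry.sense(); print(s['tcp_pos'],s['force'],s['finger_gap'],s['gripper_force'],goal(sh(26,-122,.135),YAW))
```

```text
[ 0.44447935 -0.12566116  0.13914652] [ 0.44725441 -0.26508303 -1.62089937] 0.47641979622492914 35.09799893014133 (array([112.5, 145. ,   5. ]), array([  0.4,   0.1, -17.9]))
```

Call:
move_arm(commands="35 45 0 0 0 -5 -1; 70 90 0 0 0 -10 -1; 100 130 0 0 0 -18 -1; 113 145 0 0 0 -18 -1; 113 145 0 0 0 -18 -1")

```text
t: 9.5
tcp_pos: [0.6197, -0.0729, 0.1349]
tool_rot: [0.729, 0.684, -0.0, -0.001]
force: [0.1, -1.1, -1.9]
finger_gap: 0.472
gripper_force: 35.1
```

Run:
```python
from h import *
s=telemetry.sense(); print(s['tcp_pos'],insh(s['tcp_pos']),s['force'],goal(sh(26,-122,.08),YAW))
```

```text
[ 0.6197048  -0.07285166  0.13492975] [  24.7 -120.2] [ 0.07622701 -1.12772561 -1.94214691] (array([-1.8,  1.4, 54.9]), array([-0.1, -0. ,  0.1]))
```

Call:
move_arm(commands="0 0 25 0 0 0 -1; -1 1 45 0 0 0 -1; -1 1 52 0 0 0 -1; -1 1 55 0 0 0 -1; -1 1 56 0 0 0 -1")

```text
t: 10.12
tcp_pos: [0.6194, -0.0686, 0.0879]
tool_rot: [0.73, 0.683, 0.003, -0.003]
force: [-8.8, 21.1, 46.5]
finger_gap: 0.464
gripper_force: 61.1
```

Call:
move_arm(commands="0 1 0 0 0 0 -1; 0 2 0 0 0 0 -1; 0 3 0 0 0 0 -1; 0 4 0 0 0 0 -1; 0 4 0 0 0 0 -1")

```text
t: 10.75
tcp_pos: [0.6195, -0.0686, 0.0879]
tool_rot: [0.73, 0.683, 0.0, -0.006]
force: [-15.0, 19.6, 46.8]
finger_gap: 0.459
gripper_force: 61.4
```

Run:
```python
from h import *
s=telemetry.sense(); print(s['tcp_pos'],insh(s['tcp_pos']),s['force'])
```

```text
[ 0.61953997 -0.06860805  0.08792862] [  24.3 -116. ] [-15.04464388  19.64604333  46.81089669]
```

Call:
move_arm(commands="0 -4 -10 0 0 0 -1; 0 -4 -30 0 0 0 -1; 8 -6 -30 0 0 0 -1; 8 -6 -30 0 0 0 -1; 8 -6 -30 0 0 0 -1")

```text
t: 11.38
tcp_pos: [0.618, -0.0664, 0.1093]
tool_rot: [0.73, 0.684, -0.001, -0.001]
force: [0.4, -0.1, -1.7]
finger_gap: 0.463
gripper_force: 55.7
```

Run:
```python
from h import *
s=telemetry.sense(); print(s['tcp_pos'],insh(s['tcp_pos']),s['force'],s['finger_gap'],R.from_quat(s['tool_rot']).as_matrix().round(3))
w=snapshot('wrist'); side=snapshot('side')
a=w['image'][60:,120:540]; b=cv2.resize(side['image'][160:250,300:390],None,fx=3.77,fy=3.77,interpolation=cv2.INTER_CUBIC)[:340]
cv2.imwrite('pics/g3.png',np.hstack([a,b])[:,:,::-1])
```

```text
[ 0.61798926 -0.06643832  0.10934006] [  22.6 -113.9] [ 0.40467972 -0.08739036 -1.6666502 ] 0.46318123027591 [[ 0.065  0.998 -0.003]
 [ 0.998 -0.065  0.001]
 [ 0.    -0.003 -1.   ]]Traceback (most recent call last):
  File "<stdin>", line 5, in <module>
    return _nx.concatenate(arrs, 1, dtype=dtype, casting=casting)
           ~~~~~~~~~~~~~~~^^^^^^^^^^^^^^^^^^^^^^^^^^^^^^^^^^^^^^^
ValueError: all the input array dimensions except for the concatenation axis must match exactly, but along dimension 0, the array at index 0 has size 340 and the array at index 1 has size 339
```

Run:
```python
from h import *
w=snapshot('wrist'); side=snapshot('side')
a=w['image'][60:,120:540]; b=cv2.resize(side['image'][160:250,300:390],(340,340),interpolation=cv2.INTER_CUBIC)
cv2.imwrite('pics/g3.png',np.hstack([a,b])[:,:,::-1])
```

```text
(no output)
```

View pics/g3.png

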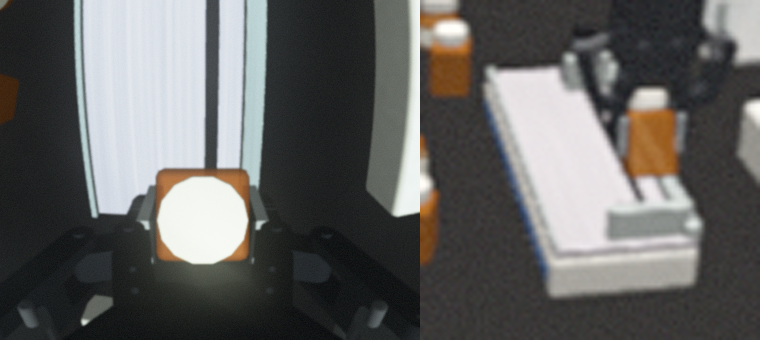

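The jar is held square, with its cap at wrist pixel (323,280); the side view shows it clear above the platform near the end stop. I'll check the jar's offset from the TCP and from the end stop.

Run:
```python
from h import *
s=telemetry.sense(); w=snapshot('wrist'); t=snapshot('top'); sd=snapshot('side')
z=s['tcp_pos'][2]+.042
c,n=blob(w,323,280,40,215); p=atz(w,*c,z,True); print('w',c,n,p,insh(p),insh(s['tcp_pos']))
pp=proj(sd,[s['tcp_pos'][0],s['tcp_pos'][1],z]); c2,n=blob(sd,*pp,9,150); print('side',pp,c2,n,atz(sd,*c2,z), tri([ray(w,*c,True),ray(sd,*c2)]))
# stop corners, side view, crop scale 340/90
for u,v in [(609-420,210),(693-420,205),(611-420,236)]:
    q=(300+u*90/340,160+v*90/340); print(q,[ (zz,insh(atz(sd,*q,zz))) for zz in (.05,.08)])
print('pred stop inner top corners side', [proj(sd,sh(x,-145,zz)) for x in(-14,56) for zz in(.08,.05)])
```

```text
w [322.40949502 279.75213371] 5624 [ 0.61977107 -0.05326859  0.15210108] [  23.5 -100.6] [  23.4 -114.1]
side [359.9696735  187.95268517] [360.2 185.9] 40 [ 0.62398915 -0.05387811  0.15210108] (array([ 0.62173568, -0.05399096,  0.15220798]), [np.float64(2.1), np.float64(2.1)])
(350.02941176470586, 215.58823529411765) [(0.05, array([  -0.2, -108.3])), (0.08, array([ -13.6, -154.6]))]
(372.2647058823529, 214.26470588235293) [(0.05, array([  73.4, -110.6])), (0.08, array([  56.6, -156.8]))]
(350.55882352941177, 222.47058823529412) [(0.05, array([  -8.4, -148. ])), (0.08, array([ -21.5, -192.5]))]
pred stop inner top corners side [array([349.1612564 , 213.96072924]), array([348.58145828, 222.08854028]), array([370.98517367, 212.29749169]), array([370.13685869, 220.37760657])]
```

The cap is 13 mm off the TCP toward +y, so the jar tilted in the grip when its bottom edge landed on the end stop. I'll move to open platform and right it by pressing it flat under a lighter grip.

Call:
move_arm(commands="25 -3 0 0 0 0 -1; 50 -6 0 0 0 0 -1; 50 -6 10 0 0 0 -1; 50 -6 20 0 0 0 -1; 50 -6 20 0 0 0 -1", grip_force=20)

```text
t: 12.35
tcp_pos: [0.6155, -0.017, 0.0893]
tool_rot: [0.73, 0.684, -0.001, -0.001]
force: [0.4, -0.3, -1.1]
finger_gap: 0.46
gripper_force: 55.7
```

Call:
move_arm(commands="0 0 3 0 0 0 -1; 0 0 6 0 0 0 -1; 0 0 9 0 0 0 -1; 0 0 11 0 0 0 -1; 0 0 11 0 0 0 -1")

```text
t: 12.98
tcp_pos: [0.6162, -0.0162, 0.0796]
tool_rot: [0.73, 0.684, -0.0, -0.0]
force: [0.4, -0.6, -1.3]
finger_gap: 0.461
gripper_force: 55.7
```

Run:
```python
from h import *
s=telemetry.sense(); w=snapshot('wrist'); z=.12
c,n=blob(w,323,280,45,215); p=atz(w,*c,z,True); print('w',c,n,insh(p),insh(s['tcp_pos']),s['tcp_pos'],s['force'],s['gripper_force'],s['finger_gap'])
```

```text
w [322.37303408 281.09846003] 6104 [ 17.5 -52.1] [ 17.5 -63.9] [ 0.61617176 -0.01624684  0.07958486] [ 0.41996107 -0.64495375 -1.29698039] 55.68036139011383 0.46064329298411016
```

Call:
move_arm(commands="0 0 2 0 0 0 -1; 0 0 4 0 0 0 -1; 0 0 6 0 0 0 -1; 0 0 8 0 0 0 -1; 0 0 8 0 0 0 -1")

```text
t: 13.65
tcp_pos: [0.6163, -0.0163, 0.0735]
tool_rot: [0.73, 0.684, 0.0, 0.0]
force: [-2.7, -0.1, 8.9]
finger_gap: 0.46
gripper_force: 57.1
```

Run:
```python
from h import *
s=telemetry.sense(); w=snapshot('wrist'); sd=snapshot('side')
print(insh(s['tcp_pos']),s['tcp_pos'],s['force'],s['gripper_force'],s['finger_gap'])
a=w['image'][60:,120:540]; b=cv2.resize(sd['image'][150:250,300:400],(340,340),interpolation=cv2.INTER_CUBIC)
cv2.imwrite('pics/g4.png',np.hstack([a,b])[:,:,::-1])
```

```text
[ 17.6 -64. ] [ 0.61631288 -0.01631009  0.07345364] [-2.68344241 -0.08609889  8.9440011 ] 57.06636607646942 0.460019069372311
```

View pics/g4.png

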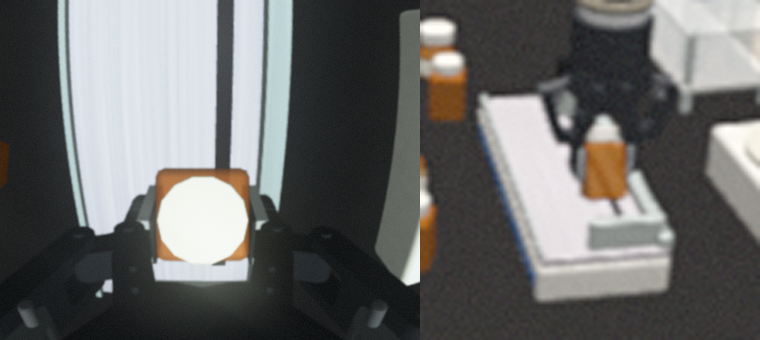

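It's touching at 9 N. I'll press a little further, then release so it settles flat.

Call:
move_arm(commands="0 0 2 0 0 0 -1; 0 0 4 0 0 0 -1; 0 0 6 0 0 0 -1; 0 0 8 0 0 0 -1; 0 0 8 0 0 0 -1")

```text
t: 14.38
tcp_pos: [0.6164, -0.0163, 0.0729]
tool_rot: [0.729, 0.684, 0.0, 0.001]
force: [-13.8, 0.9, 50.1]
finger_gap: 0.459
gripper_force: 61.8
```

Run:
```python
from h import *
s=telemetry.sense(); w=snapshot('wrist'); c,n=blob(w,323,280,45,215); p=atz(w,*c,.12,True)
print(insh(s['tcp_pos']),s['tcp_pos'],s['force'],s['gripper_force'],s['finger_gap'],c,n,insh(p))
```

```text
[ 17.7 -64. ] [ 0.61637631 -0.01634149  0.07286834] [-13.80311278   0.94437456  50.10801136] 61.78024649620056 0.45910667301393154 [322.00909692 280.88240159] 6046 [ 17.5 -47.9]
```

Rigid at 50 N: the jar is still tilted (about 24°, cap toward +y) and balanced over its edge. I'll lift it, tilt the tool to bring it upright, then set it down.

Call:
move_arm(commands="0 0 -15 0 0 0 -1; 0 0 -30 0 8 0 -1; 0 0 -30 0 16 0 -1; 0 0 -30 0 24 0 -1; 0 0 -30 0 24 0 -1")

```text
t: 15.05
tcp_pos: [0.6162, -0.0189, 0.0924]
tool_rot: [0.715, 0.667, 0.151, -0.142]
force: [0.6, -0.4, -1.5]
finger_gap: 0.463
gripper_force: 55.6
```

Run:
```python
from h import *
s=telemetry.sense(); sd=snapshot('side'); t=snapshot('top')
print(insh(s['tcp_pos']),s['tcp_pos'],s['force'],s['q'])
b=cv2.resize(sd['image'][150:250,300:400],(400,400),interpolation=cv2.INTER_CUBIC);a=cv2.resize(t['image'][110:210,280:380],(400,400),interpolation=cv2.INTER_CUBIC)
cv2.imwrite('pics/g5.png',np.hstack([a,b])[:,:,::-1])
```

```text
[ 17.7 -66.6] [ 0.61616069 -0.01887904  0.09242902] [ 0.64549281 -0.39416348 -1.46263141] [-0.4033668   0.73944245  1.55561624  0.4591172   1.04145658 -0.60785956]
```

View pics/g5.png

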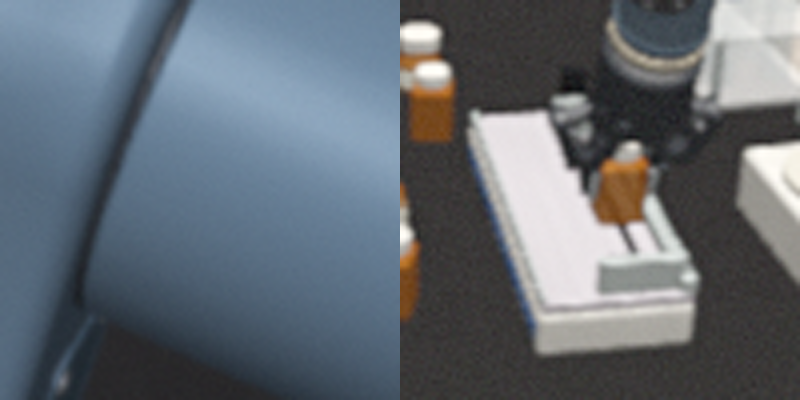

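Side view (right half): the gripper leans -y and the jar is near upright above the platform. Lowering until it touches.

Call:
move_arm(commands="-2 0 5 0 0 0 -1; -4 0 9 0 0 0 -1; -5 0 11 0 0 0 -1; -6 0 13 0 0 0 -1; -6 0 13 0 0 0 -1")

```text
t: 15.78
tcp_pos: [0.6162, -0.0164, 0.0793]
tool_rot: [0.714, 0.669, 0.152, -0.142]
force: [-0.9, -0.6, -1.9]
finger_gap: 0.464
gripper_force: 55.6
```

Run:
```python
from h import *
s=telemetry.sense(); sd=snapshot('side')
print(insh(s['tcp_pos']),s['tcp_pos'],s['force'],s['ft_torque'])
```

```text
[ 17.5 -64.1] [ 0.61619001 -0.01638764  0.07925954] [-0.89711163 -0.60433403 -1.94116748] [-0.31423848  0.01750036  0.01454828]
```

Call:
move_arm(commands="-0.8 0 1.8 0 0 0 -1; -1.6 0 3.6 0 0 0 -1; -2.4 0 5.5 0 0 0 -1; -2.8 0 6.4 0 0 0 -1; -2.8 0 6.4 0 0 0 -1")

```text
t: 16.45
tcp_pos: [0.6162, -0.0164, 0.0723]
tool_rot: [0.714, 0.669, 0.152, -0.142]
force: [-0.2, 0.7, -0.3]
finger_gap: 0.463
gripper_force: 55.6
```

Run:
```python
from h import *
s=telemetry.sense()
print(insh(s['tcp_pos']),s['tcp_pos'],s['force'],s['ft_torque'])
```

```text
[ 17.5 -64.1] [ 0.61618788 -0.01639779  0.07231698] [-0.18688083  0.73912705 -0.28760392] [-0.27571512 -0.03013151 -0.02896499]
```

Call:
move_arm(commands="-0.4 0 0.9 0 0 0 -1; -0.8 0 1.8 0 0 0 -1; -0.8 0 1.8 0 0 0 -1; -0.8 0 1.8 0 0 0 -1; -0.8 0 1.8 0 0 0 -1")

```text
t: 17.08
tcp_pos: [0.6163, -0.0165, 0.0705]
tool_rot: [0.714, 0.669, 0.152, -0.142]
force: [-0.5, -0.2, -1.6]
finger_gap: 0.46
gripper_force: 55.6
```

Run:
```python
from h import *
s=telemetry.sense()
print(insh(s['tcp_pos']),s['tcp_pos'],s['force'],s['ft_torque'])
```

```text
[ 17.6 -64.2] [ 0.61628626 -0.01647253  0.0705099 ] [-0.52382798 -0.23931266 -1.556236  ] [-0.2908892  -0.01118989 -0.01113982]
```

Call:
move_arm(commands="-0.4 0 0.9 0 0 0 -1; -0.8 0 1.8 0 0 0 -1; -1.2 0 2.7 0 0 0 -1; -1.6 0 3.6 0 0 0 -1; -1.6 0 3.6 0 0 0 -1")

```text
t: 17.7
tcp_pos: [0.6164, -0.0166, 0.0694]
tool_rot: [0.713, 0.669, 0.153, -0.143]
force: [-4.7, -3.2, 14.3]
finger_gap: 0.46
gripper_force: 57.6
```

Contact. I'll ease off and release.

Call:
move_arm(commands="1 0 -2.2 0 0 0 -1; 1 0 -2.2 0 0 0 0.2; 1 0 -2.2 0 0 0 0.5; 1 0 -2.2 0 0 0 1; 1 0 -2.2 0 0 0 1")

```text
t: 18.32
tcp_pos: [0.6162, -0.0164, 0.0687]
tool_rot: [0.714, 0.669, 0.152, -0.142]
force: [0.3, -0.3, 0.4]
finger_gap: 1.001
gripper_force: 0.0
```

Run:
```python
from h import *
s=telemetry.sense(); w=snapshot('wrist'); sd=snapshot('side')
print(insh(s['tcp_pos']),s['tcp_pos'],s['force'],s['finger_gap'])
a=w['image'][60:,120:540]; b=cv2.resize(sd['image'][150:250,300:400],(340,340),interpolation=cv2.INTER_CUBIC)
cv2.imwrite('pics/g6.png',np.hstack([a,b])[:,:,::-1])
```

```text
[ 17.5 -64. ] [ 0.61622255 -0.01635532  0.06868197] [ 0.32958694 -0.2670799   0.3530926 ] 1.0008108123250214
```

View pics/g6.png

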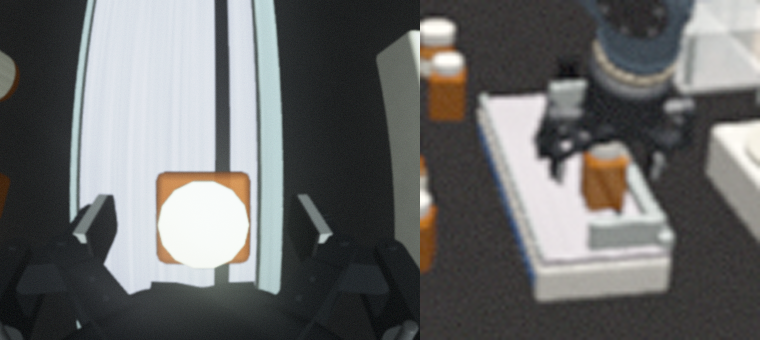

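The jar now stands upright, free between the open pads. Straightening the tool and measuring its place numerically.

Call:
move_arm(commands="0 0 0 0 -8 0 1; 0 0 0 0 -16 0 1; 0 0 0 0 -24 0 1; 0 0 0 0 -24 0 1; 0 0 0 0 -24 0 1")

```text
t: 19.05
tcp_pos: [0.6162, -0.0166, 0.0688]
tool_rot: [0.73, 0.684, 0.001, -0.001]
force: [0.2, -0.5, -0.3]
finger_gap: 0.997
gripper_force: 0.0
```

```bash
cat >> h.py <<'E'
def st():
    s=telemetry.sense(); print('t',round(s['t'],2),'tcp',np.round(s['tcp_pos'],4),'sh',insh(s['tcp_pos']),'F',np.round(s['force'],1),'gap',round(s['finger_gap'],3),'grip',round(s['gripper_force'],1)); return s
def cap(n,z,u,v,w=40,thr=200):
    d=snapshot(n); c,k=blob(d,u,v,w,thr); p=atz(d,*c,z,n=='wrist'); print(n,c.round(1),k,p.round(4),insh(p)); return p
E
python3 - <<'E'
from h import *
st(); cap('wrist',.12,322,260,60,215)
s=telemetry.sense(); print(goal(sh(18,-60,.0755),YAW))
E
```

```text
t 19.05 tcp [ 0.6162 -0.0166  0.0688] sh [ 17.6 -64.3] F [ 0.2 -0.5 -0.3] gap 0.997 grip 0.0
wrist [283.7 238. ] 3147 [0.606  0.0189 0.12  ] [  5.1 -29.5]
(array([ 4.9,  0.4, -6.8]), array([-0. , -0.1, -0. ]))
```

```bash
cat >> h.py <<'E'
def circ(z,r0,r1,u,v,w=70):
    d=snapshot('wrist'); g=cv2.GaussianBlur(d['image'][:,:,2],(3,3),0)
    x0,y0=max(0,u-w),max(0,v-w); g=g[y0:v+w,x0:u+w]
    c=cv2.HoughCircles(g,cv2.HOUGH_GRADIENT,1,30,param1=120,param2=12,minRadius=r0,maxRadius=r1)
    for q in ([] if c is None else c[0][:3]): p=atz(d,q[0]+x0,q[1]+y0,z,True); print('circ',(q+[x0,y0,0]).round(1),p.round(4),insh(p))
E
python3 - <<'E'
from h import *
circ(.12,32,60,322,270,80)
E
```

```text
circ [322.5 324.5  44.4] [ 0.6163 -0.0184  0.12  ] [ 17.7 -66. ]
circ [318.5 282.5  59.4] [0.6161 0.0008 0.12  ] [ 16.3 -46.9]
```

The jar is at shaker (17.7,-66), upright, with the TCP 1.7 mm off. I'll regrip and slide it along the platform to the stop.

Call:
move_arm(commands="-1.7 0 -7 0 0 0 1; -1.7 0 -7 0 0 0 -1; -1.7 0 -7 0 0 0 -1; -1.7 0 -8 0 0 0 -1; -1.7 0 -9 0 0 0 -1", grip_force=30)

```text
t: 19.77
tcp_pos: [0.6158, -0.018, 0.0777]
tool_rot: [0.73, 0.684, -0.0, -0.0]
force: [-0.0, -1.2, -1.8]
finger_gap: 0.461
gripper_force: 30.7
```

Call:
move_arm(commands="0 0 -1 0 0 0 -1; 0 0 -1.5 0 0 0 -1; -15 3 -1.5 0 0 0 -1; -30 6 -1.5 0 0 0 -1; -42 9 -1.5 0 0 0 -1")

```text
t: 20.4
tcp_pos: [0.6228, -0.0624, 0.0795]
tool_rot: [0.73, 0.683, 0.0, 0.0]
force: [-0.0, 0.3, -1.5]
finger_gap: 0.463
gripper_force: 30.7
```

Run:
```python
from h import *
st(); circ(.12,32,60,322,300,80)
```

```text
t 20.4 tcp [ 0.6228 -0.0624  0.0795] sh [  27.1 -109.5] F [-0.   0.3 -1.5] gap 0.463 grip 30.7
circ [322.5 308.5  39.8] [ 0.6227 -0.0638  0.12  ] [  27.1 -111. ]
```

Call:
move_arm(commands="-2 0 0 0 0 0 -1; -4 0 0 0 0 0 -1; -6 0 0 0 0 0 -1; -8 0 0 0 0 0 -1; -8 0 0 0 0 0 -1")

```text
t: 21.08
tcp_pos: [0.6219, -0.0686, 0.0795]
tool_rot: [0.73, 0.684, 0.0, 0.0]
force: [0.2, -1.2, -1.8]
finger_gap: 0.462
gripper_force: 30.7
```

Run:
```python
from h import *
st(); circ(.12,32,60,322,300,80)
```

```text
t 21.07 tcp [ 0.6219 -0.0686  0.0795] sh [  26.6 -115.8] F [ 0.2 -1.2 -1.8] gap 0.462 grip 30.7
circ [322.5 308.5  40.8] [ 0.6219 -0.07    0.12  ] [  26.7 -117.2]
circ [324.5 230.5  39.2] [ 0.6249 -0.0355  0.12  ] [ 27.4 -82.6]
```

Call:
move_arm(commands="-1 0 0 0 0 0 -1; -2 0 0 0 0 0 -1; -3 0 0 0 0 0 -1; -4 0 0 0 0 0 -1; -5 0 0 0 0 0 -1")

```text
t: 21.75
tcp_pos: [0.6217, -0.0716, 0.0796]
tool_rot: [0.73, 0.683, 0.001, -0.001]
force: [1.9, 8.2, 0.1]
finger_gap: 0.463
gripper_force: 30.8
```

Run:
```python
from h import *
st()
```

```text
t 21.75 tcp [ 0.6217 -0.0716  0.0796] sh [  26.7 -118.8] F [1.9 8.2 0.1] gap 0.463 grip 30.8
```

Stop contact (8 N). Now to the fence.

Call:
move_arm(commands="0.5 1 0 0 0 0 -1; 0.5 2 0 0 0 0 -1; 0.5 3 0 0 0 0 -1; 0.5 4 0 0 0 0 -1; 0.5 4 0 0 0 0 -1")

```text
t: 22.38
tcp_pos: [0.6237, -0.0716, 0.0787]
tool_rot: [0.73, 0.684, -0.001, -0.003]
force: [-1.9, 4.7, -0.8]
finger_gap: 0.462
gripper_force: 30.8
```

Run:
```python
from h import *
st()
```

```text
t 22.38 tcp [ 0.6237 -0.0716  0.0787] sh [  28.6 -118.7] F [-1.9  4.7 -0.8] gap 0.462 grip 30.8
```

Call:
move_arm(commands="0 0.5 0 0 0 0 -1; 0 1 0 0 0 0 -1; 0 1.5 0 0 0 0 -1; 0 2 0 0 0 0 -1; 0 2 0 0 0 0 -1")

```text
t: 23.0
tcp_pos: [0.6241, -0.0716, 0.0786]
tool_rot: [0.73, 0.684, -0.002, -0.004]
force: [-5.3, 5.3, 0.6]
finger_gap: 0.466
gripper_force: 31.0
```

Run:
```python
from h import *
st()
```

```text
t 23.0 tcp [ 0.6241 -0.0716  0.0786] sh [  29.  -118.7] F [-5.3  5.3  0.6] gap 0.466 grip 31.0
```

Fence contact. Lower, release and raise.

Call:
move_arm(commands="0 0 1 0 0 0 -1; 0 -1 1 0 0 0 -1; 0 -1 1 0 0 0 0.1; 0 -1 1 0 0 0 1; 0 -1 1 0 0 0 1")

```text
t: 23.62
tcp_pos: [0.6272, -0.074, 0.0788]
tool_rot: [0.73, 0.684, 0.0, 0.001]
force: [0.5, 0.4, 0.8]
finger_gap: 0.942
gripper_force: 0.0
```

Call:
move_arm(commands="0 0 0 0 0 0 1; 0 0 -30 0 0 0 1; 0 0 -80 0 0 0 1; 0 0 -85 0 0 0 1; 0 0 -85 0 0 0 1")

```text
t: 24.25
tcp_pos: [0.6266, -0.0734, 0.1638]
tool_rot: [0.73, 0.684, 0.0, 0.0]
force: [-0.8, -0.7, 0.7]
finger_gap: 1.001
gripper_force: 0.0
```

```bash
sed -i 's/^O=.*; YAW/O=np.array([.6022,.0538]); YAW/' h.py
python3 - <<'E'
from h import *
st(); circ(.12,20,45,322,300,90)
t=snapshot('top')
for a in [(206,180),(199,223),(234,220),(321,221)]:
    c,n=blob(t,*a,w=9); print(c.round(1),n,atz(t,*c,.07).round(4))
print(goal([.4302,-.0092,.15],-21))
E
```

```text
t 24.25 tcp [ 0.6266 -0.0734  0.1638] sh [  32.7 -125.4] F [-0.8 -0.7  0.7] gap 1.001 grip 0.0
circ [317.5 229.5  24.6] [ 0.6233 -0.0747  0.12  ] [  29.5 -126.8]
[nan nan] 0 [nan nan nan]
[nan nan] 0 [nan nan nan]
[nan nan] 0 [nan nan nan]
[nan nan] 0 [nan nan nan]
(array([  51.2, -199. ,   12.7]), array([-0.2, -0. , 17.3]))
```

Call:
move_arm(commands="13 -50 0 0 0 5 1; 26 -100 0 0 0 12 1; 39 -150 0 0 0 17 1; 51 -199 0 0 0 17 1; 51 -199 0 0 0 17 1")

```text
t: 24.98
tcp_pos: [0.4248, -0.0074, 0.1619]
tool_rot: [0.822, 0.569, -0.003, -0.004]
force: [0.3, -0.1, -0.2]
finger_gap: 0.996
gripper_force: 0.0
```

```bash
cat >> h.py <<'E'
def orange(z,p,x=.06,y=.06):
    """yaw of the body from the edges in an ortho at z around p, by orange mask of the body top"""
    d=snapshot('wrist'); k=3; o=ortho(d,p[0]-x,p[0]+x,p[1]-y,p[1]+y,z,k)
    h=cv2.cvtColor(o,cv2.COLOR_RGB2HSV); m=((h[...,1]>120)&(h[...,0]<25)&(h[...,2]>110)).astype(np.uint8)
    n,l,stt,c=cv2.connectedComponentsWithStats(m); 
    i=1+np.argmax(stt[1:,4]); q=cv2.findContours((l==i).astype(np.uint8),cv2.RETR_EXTERNAL,cv2.CHAIN_APPROX_NONE)[0][0]
    r=cv2.minAreaRect(q); print('orange',stt[i,4],'ctr',round(p[0]+x-r[0][1]/k/1000,4),round(p[1]+y-r[0][0]/k/1000,4),'size mm',np.round(np.array(r[1])/k,1),'yaw',round(-r[2],1))
E
python3 - <<'E'
from h import *
s=st(); p=[.4302,-.0092]; w=snapshot('wrist'); print(proj(w,p+[.07],True))
u,v=proj(w,p+[.07],True).astype(int); cap('wrist',.07,u,v,30); orange(.054,p)
print(goal(p+[.025],-21))
E
```

```text
t 24.98 tcp [ 0.4248 -0.0074  0.1619] sh [-173.   -72.7] F [ 0.3 -0.1 -0.2] gap 0.996 grip 0.0
[330.68513114 204.23899903]
wrist [324.5 204. ] 1234 [ 0.4302 -0.009   0.07  ] [-167.5  -73.9]
orange 4199 ctr 0.4303 -0.0089 size mm [39.5 38.8] yaw -22.8
(array([ -0. ,  -2.5, 138.1]), array([ 0.1, -0. ,  0.3]))
```

Call:
move_arm(commands="0 -2.5 50 0 0 2 1; 0 -2.5 100 0 0 2 1; 0 -2.5 130 0 0 2 1; 0 -2.5 135 0 0 2 -1; 0 -2.5 135 0 0 2 -1")

```text
t: 25.75
tcp_pos: [0.43, -0.0091, 0.0283]
tool_rot: [0.833, 0.554, 0.0, 0.0]
force: [-0.7, 0.4, 1.0]
finger_gap: 0.604
gripper_force: 0.0
```

Call:
move_arm(commands="0 0 -1 0 0 0 -1; 0 0 -2 0 0 0 -1; 0 0 -2 0 0 0 -1; 0 0 -40 0 0 0 -1; 0 0 -90 0 0 0 -1")

```text
t: 26.38
tcp_pos: [0.428, -0.0085, 0.1188]
tool_rot: [0.833, 0.554, -0.001, -0.001]
force: [0.0, 0.2, -1.4]
finger_gap: 0.46
gripper_force: 33.0
```

Run:
```python
from h import *
s=st(); print(goal(sh(24,-75,.125),YAW))
```

```text
t 26.38 tcp [ 0.428  -0.0085  0.1188] sh [-169.7  -73.6] F [ 0.   0.2 -1.4] gap 0.46 grip 33.0
(array([ 61.6, 183.6,  -6.8]), array([ -0.2,  -0. , -19. ]))
```

Call:
move_arm(commands="15 45 -7 0 0 -5 -1; 31 92 -7 0 0 -12 -1; 46 138 -7 0 0 -19 -1; 62 184 -7 0 0 -19 -1; 62 184 -7 0 0 -19 -1")

```text
t: 27.0
tcp_pos: [0.6266, -0.0233, 0.1259]
tool_rot: [0.73, 0.684, 0.002, 0.002]
force: [0.1, 0.9, -0.2]
finger_gap: 0.459
gripper_force: 33.0
```

Run:
```python
from h import *
s=telemetry.sense(); circ(s['tcp_pos'][2]+.041,32,60,322,300,80); s=st(); print(goal(sh(24,-75,.082),YAW))
```

```text
circ [322.5 297.5  40.7] [ 0.6268 -0.0188  0.1669] [ 29.3 -70.9]
t 27.05 tcp [ 0.6233 -0.0226  0.1253] sh [ 26.  -74.9] F [-0.3  0.5 -0.2] gap 0.46 grip 33.0
(array([-0.1, -2. , 43.3]), array([0. , 0. , 0.1]))
```

Run:
```python
from h import *
s=st(); 
for z in (.039,.041): circ(s['tcp_pos'][2]+z,32,60,322,300,80)
d=snapshot('wrist'); h=cv2.cvtColor(d['image'],cv2.COLOR_RGB2HSV); m=((h[...,1]>120)&(h[...,0]<25)&(h[...,2]>60)).astype(np.uint8)
n,l,q,c=cv2.connectedComponentsWithStats(m); print([list(q[i]) for i in range(1,n) if q[i,4]>200])
g=d['image'][:,322].astype(int); print([(v,tuple(g[v])) for v in range(225,375,6)])
```

```text
t 27.05 tcp [ 0.6233 -0.0226  0.1253] sh [ 26.  -74.9] F [-0.3  0.5 -0.2] gap 0.46 grip 33.0
circ [322.5 297.5  40.3] [ 0.6236 -0.0196  0.1643] [ 26.1 -71.9]
circ [283.5 288.5  40.3] [ 0.6083 -0.0144  0.1643] [ 10.6 -67.7]
circ [322.5 296.5  40.2] [ 0.6219 -0.0172  0.1663] [ 24.3 -69.5]
circ [325.5 330.5  59.4] [ 0.622  -0.0352  0.1663] [ 25.6 -87.5]
[[np.int32(84), np.int32(72), np.int32(39), np.int32(49), np.int32(1346)], [np.int32(278), np.int32(210), np.int32(90), np.int32(87), np.int32(3405)]]
[(225, (np.int64(93), np.int64(67), np.int64(51))), (231, (np.int64(95), np.int64(69), np.int64(45))), (237, (np.int64(91), np.int64(65), np.int64(43))), (243, (np.int64(111), np.int64(77), np.int64(50))), (249, (np.int64(168), np.int64(104), np.int64(53))), (255, (np.int64(154), np.int64(95), np.int64(50))), (261, (np.int64(119), np.int64(121), np.int64(112))), (267, (np.int64(122), np.int64(124), np.int64(115))), (273, (np.int64(245), np.int64(247), np.int64(241))), (279, (np.int64(245), np.int64(247), np.int64(242))), (285, (np.int64(246), np.int64(248), np.int64(242))), (291, (np.int64(246), np.int64(247), np.int64(242))), (297, (np.int64(245), np.int64(247), np.int64(242))), (303, (np.int64(244), np.int64(246), np.int64(241))), (309, (np.int64(243), np.int64(245), np.int64(239))), (315, (np.int64(242), np.int64(245), np.int64(238))), (321, (np.int64(241), np.int64(244), np.int64(237))), (327, (np.int64(241), np.int64(244), np.int64(237))), (333, (np.int64(240), np.int64(242), np.int64(236))), (339, (np.int64(240), np.int64(243), np.int64(236))), (345, (np.int64(234), np.int64(238), np.int64(229))), (351, (np.int64(73), np.int64(77), np.int64(68))), (357, (np.int64(67), np.int64(73), np.int64(62))), (363, (np.int64(58), np.int64(61), np.int64(53))), (369, (np.int64(48), np.int64(52), np.int64(44)))]
```

The cap spans 271–348 in its column (centre 309), the same as a properly held jar, so it is upright (Hough had misfit). Lowering.

Call:
move_arm(commands="0 -2 20 0 0 0 -1; 0 -2 36 0 0 0 -1; 0 -2 41 0 0 0 -1; 0 -2 43 0 0 0 -1; -3 -1 43 0 0 0 -1")

```text
t: 27.82
tcp_pos: [0.6216, -0.0255, 0.0827]
tool_rot: [0.729, 0.684, 0.0, 0.0]
force: [0.3, 0.1, -0.7]
finger_gap: 0.463
gripper_force: 33.1
```

Call:
move_arm(commands="-2 1 0 0 0 0 -1; -4 1 0 0 0 0 -1; -6 1 0 0 0 0 -1; -7 1 0 0 0 0 -1; -8 1 0 0 0 0 -1")

```text
t: 28.45
tcp_pos: [0.6219, -0.0336, 0.0825]
tool_rot: [0.73, 0.684, -0.0, -0.0]
force: [-0.1, 0.3, -1.1]
finger_gap: 0.463
gripper_force: 33.1
```

Run:
```python
from h import *
s=st()
```

```text
t 28.45 tcp [ 0.6219 -0.0336  0.0825] sh [ 25.3 -85.9] F [-0.1  0.3 -1.1] gap 0.463 grip 33.1
```

Call:
move_arm(commands="-1 0 0 0 0 0 -1; -2 0 0 0 0 0 -1; -3 0 0 0 0 0 -1; -3 0 0 0 0 0 -1; -3 0 0 0 0 0 -1")

```text
t: 29.08
tcp_pos: [0.6217, -0.035, 0.0826]
tool_rot: [0.73, 0.684, 0.001, -0.001]
force: [0.6, 6.0, -0.0]
finger_gap: 0.462
gripper_force: 33.3
```

Run:
```python
from h import *
s=st(); d=snapshot('wrist'); g=d['image'][:,322].astype(int); print([(v,g[v].tolist()) for v in range(258,380,5)])
```

```text
t 29.07 tcp [ 0.6217 -0.035   0.0826] sh [ 25.3 -87.3] F [ 0.6  6.  -0. ] gap 0.462 grip 33.3
[(258, [129, 124, 111]), (263, [119, 123, 115]), (268, [122, 124, 116]), (273, [245, 246, 241]), (278, [246, 247, 242]), (283, [245, 247, 242]), (288, [246, 247, 242]), (293, [245, 247, 241]), (298, [245, 247, 242]), (303, [245, 246, 240]), (308, [243, 245, 239]), (313, [242, 244, 237]), (318, [241, 244, 237]), (323, [242, 244, 237]), (328, [241, 243, 236]), (333, [238, 241, 232]), (338, [131, 136, 124]), (343, [157, 162, 150]), (348, [90, 97, 86]), (353, [61, 65, 58]), (358, [58, 63, 56]), (363, [49, 52, 44]), (368, [45, 46, 41]), (373, [43, 47, 43]), (378, [34, 36, 34])]
```

Contact with jar 1 at 6 N. Now to the fence.

Call:
move_arm(commands="0.5 1.5 0 0 0 0 -1; 0.5 3 0 0 0 0 -1; 0.5 4.5 0 0 0 0 -1; 0.5 6 0 0 0 0 -1; 0.5 7 0 0 0 0 -1")

```text
t: 29.75
tcp_pos: [0.6266, -0.0352, 0.0817]
tool_rot: [0.73, 0.684, -0.001, -0.003]
force: [-4.2, 5.7, 0.4]
finger_gap: 0.464
gripper_force: 33.3
```

Run:
```python
from h import *
s=st()
```

```text
t 29.75 tcp [ 0.6266 -0.0352  0.0817] sh [ 30.2 -87.3] F [-4.2  5.7  0.4] gap 0.464 grip 33.3
```

Call:
move_arm(commands="0 0.5 1.5 0 0 0 -1; 0 0 2 0 0 0 -1; 0 -1 2 0 0 0 0.1; 0 -1 2 0 0 0 1; 0 -1 2 0 0 0 1")

```text
t: 30.38
tcp_pos: [0.6284, -0.0372, 0.0807]
tool_rot: [0.73, 0.684, 0.0, 0.001]
force: [-0.1, -0.3, -0.0]
finger_gap: 0.946
gripper_force: 0.0
```

Call:
move_arm(commands="0 0 0 0 0 0 1; 0 0 -30 0 0 0 1; 0 0 -80 0 0 0 1; 20 -40 -85 0 0 0 1; 60 -80 -85 0 0 0 1")

```text
t: 31.0
tcp_pos: [0.5524, 0.0278, 0.1667]
tool_rot: [0.731, 0.683, 0.001, 0.002]
force: [-0.0, 0.3, -1.2]
finger_gap: 1.005
gripper_force: 0.0
```

Run:
```python
from h import *
s=st(); print(goal([.4261,.208,.16],-1))
d=snapshot('wrist')
for k in (1,2):
    o,_=blob(d,*proj(d,sh(30,-165+40*k,.12),True),22,225); p=atz(d,*o,.12,True); print(k,o,_,insh(p))
```

```text
t 31.0 tcp [0.5524 0.0278 0.1667] sh [-48.  -29.2] F [-0.   0.3 -1.2] gap 1.005 grip 0.0
(array([ 171.2, -138.2,    6.1]), array([ 0.2,  0. , -2.9]))
1 [407.67777778 330.83703704] 270 [  21.7 -123.5]
2 [408.2027027  301.14864865] 74 [ 17.7 -92.5]
```

Call:
move_arm(commands="40 -33 0 0 0 0 1; 80 -66 0 0 0 -3 1; 120 -99 0 0 0 -3 1; 165 -132 0 0 0 -3 1; 165 -132 0 0 0 -3 1")

```text
t: 31.68
tcp_pos: [0.4279, 0.2041, 0.1655]
tool_rot: [0.709, 0.705, -0.001, -0.001]
force: [-0.4, 0.0, -0.0]
finger_gap: 0.999
gripper_force: 0.0
```

Run:
```python
from h import *
p=[.4261,.208]; snapshot('side'); s=st(); w=snapshot('wrist')
u,v=proj(w,p+[.07],True).astype(int); cap('wrist',.07,u,v,30); orange(.054,p)
print(goal(p+[.027],-1))
```

```text
t 31.73 tcp [0.4299 0.203  0.1656] sh [-181.7  137.6] F [-0.1 -0.6  0. ] gap 1.001 grip 0.0
wrist [315.7 195.4] 1245 [0.426  0.2088 0.07  ] [-186.   143.2]
orange 4305 ctr 0.4259 0.2093 size mm [39.  39.3] yaw -90.0
(array([  6.8,  -6.2, 138.6]), array([0.1, 0. , 0.2]))
```

Call:
move_arm(commands="6 -3 20 0 0 0 1; 6 -3 40 0 0 0 1; 6 -3 60 0 0 0 1; 6 -3 60 0 0 0 1; 6 -3 60 0 0 0 1")

```text
t: 32.5
tcp_pos: [0.4289, 0.2072, 0.1058]
tool_rot: [0.712, 0.702, 0.0, 0.0]
force: [0.3, -0.4, 0.2]
finger_gap: 0.999
gripper_force: 0.0
```

Run:
```python
from h import *
p=[.426,.2092]; s=st(); print(goal(p+[.027],0)); orange(.054,p)
```

```text
t 32.5 tcp [0.4289 0.2072 0.1058] sh [-183.   141.8] F [ 0.3 -0.4  0.2] gap 0.999 grip 0.0
(array([ 1.9, -3. , 78.8]), array([ 0.1, -0. , -0.8]))
orange 4178 ctr 0.426 0.2095 size mm [38.7 38.7] yaw -90.0
```

Call:
move_arm(commands="2 -3 40 0 0 -1 1; 2 -3 70 0 0 -1 1; 2 -3 76 0 0 -1 1; 2 -3 76 0 0 -1 -1; 2 -3 76 0 0 -1 -1")

```text
t: 33.17
tcp_pos: [0.4258, 0.2101, 0.0306]
tool_rot: [0.705, 0.709, 0.001, 0.001]
force: [-0.6, -0.3, -0.1]
finger_gap: 0.604
gripper_force: 0.0
```

Call:
move_arm(commands="0 0 -1 0 0 0 -1; 0 0 -2 0 0 0 -1; 0 0 -2 0 0 0 -1; 0 0 -40 0 0 0 -1; 0 0 -97 0 0 0 -1")

```text
t: 33.8
tcp_pos: [0.4235, 0.2094, 0.126]
tool_rot: [0.705, 0.709, -0.002, -0.001]
force: [0.3, 0.5, -1.1]
finger_gap: 0.463
gripper_force: 30.9
```

Run:
```python
from h import *
s=st(); print(goal(sh(25,-33,.13),YAW))
```

```text
t 33.8 tcp [0.4235 0.2094 0.126 ] sh [-188.5  143.6] F [ 0.3  0.5 -1.1] gap 0.463 grip 30.9
(array([-191.2,  200.5,   -4.7]), array([-0.3,  0.1,  4. ]))
```

Call:
move_arm(commands="-45 47 -10 0 0 1 -1; -90 95 -15 0 0 2 -1; -135 142 -15 0 0 4 -1; -178 188 -10 0 0 4 -1; -188 200 -5 0 0 4 -1")

```text
t: 34.42
tcp_pos: [0.6287, 0.0196, 0.1314]
tool_rot: [0.731, 0.683, 0.001, 0.001]
force: [-1.2, 0.3, -1.3]
finger_gap: 0.461
gripper_force: 30.9
```

Run:
```python
from h import *
snapshot('side'); s=st(); print(goal(sh(25,-33,.084),YAW))
```

```text
t 34.48 tcp [0.6303 0.0182 0.1306] sh [ 30.3 -33.7] F [ 2.3 -0.3 -1.2] gap 0.46 grip 30.9
(array([ 0.8, -5.5, 46.5]), array([ 0.3,  0.1, -0.2]))
```

Call:
move_arm(commands="0 -5 20 0 0 0 -1; 0 -5 38 0 0 0 -1; 0 -5 44 0 0 0 -1; -2 -5 47 0 0 0 -1; -4 -5 47 0 0 0 -1")

```text
t: 35.1
tcp_pos: [0.6208, 0.0193, 0.0847]
tool_rot: [0.729, 0.684, 0.0, 0.0]
force: [-0.3, 0.6, -0.7]
finger_gap: 0.464
gripper_force: 31.0
```

Call:
move_arm(commands="-2 0 0 0 0 0 -1; -4 0 0 0 0 0 -1; -6 0 0 0 0 0 -1; -7 0 0 0 0 0 -1; -8 0 0 0 0 0 -1")

```text
t: 35.72
tcp_pos: [0.62, 0.0111, 0.0845]
tool_rot: [0.73, 0.684, 0.0, 0.0]
force: [-0.6, -0.5, -1.5]
finger_gap: 0.461
gripper_force: 31.0
```

Run:
```python
from h import *
s=st()
```

```text
t 35.73 tcp [0.62   0.0111 0.0845] sh [ 20.6 -41.4] F [-0.6 -0.5 -1.5] gap 0.461 grip 31.0
```

Call:
move_arm(commands="-1 2 0.5 0 0 0 -1; -2.5 4 1 0 0 0 -1; -4 4 1 0 0 0 -1; -5 4 1 0 0 0 -1; -6 4 1 0 0 0 -1")

```text
t: 36.35
tcp_pos: [0.6238, 0.0063, 0.0835]
tool_rot: [0.73, 0.683, 0.001, -0.001]
force: [0.6, 6.7, -0.7]
finger_gap: 0.458
gripper_force: 31.0
```

Run:
```python
from h import *
s=st()
```

```text
t 36.35 tcp [0.6238 0.0063 0.0835] sh [ 24.7 -45.9] F [ 0.6  6.7 -0.7] gap 0.458 grip 31.0
```

Contact at -45.9. Fence next, then release.

Call:
move_arm(commands="0.5 2 0 0 0 0 -1; 0.5 4 0 0 0 0 -1; 0.5 5.5 0 0 0 0 -1; 0.5 6.5 0 0 0 0 -1; 0.5 7.5 0 0 0 0 -1")

```text
t: 36.98
tcp_pos: [0.6295, 0.006, 0.0829]
tool_rot: [0.73, 0.684, -0.001, -0.002]
force: [-3.2, 5.0, 0.6]
finger_gap: 0.461
gripper_force: 31.1
```

Run:
```python
from h import *
s=st()
```

```text
t 36.98 tcp [0.6295 0.006  0.0829] sh [ 30.4 -45.9] F [-3.2  5.   0.6] gap 0.461 grip 31.1
```

Call:
move_arm(commands="0 0.5 1 0 0 0 -1; 0 0 1.2 0 0 0 -1; 0 -1 1.2 0 0 0 0.1; 0 -1 1.2 0 0 0 1; 0 -1 1.2 0 0 0 1")

```text
t: 37.6
tcp_pos: [0.6308, 0.0044, 0.0825]
tool_rot: [0.73, 0.684, 0.0, 0.001]
force: [0.2, -0.5, -0.2]
finger_gap: 0.947
gripper_force: 0.0
```

Call:
move_arm(commands="0 0 0 0 0 0 1; 0 0 -30 0 0 0 1; 20 -20 -75 0 0 0 1; 60 -60 -85 0 0 0 1; 110 -110 -85 0 0 0 1")

```text
t: 38.22
tcp_pos: [0.5337, 0.1163, 0.1688]
tool_rot: [0.73, 0.683, 0.002, 0.002]
force: [0.2, 0.7, -0.3]
finger_gap: 0.998
gripper_force: 0.0
```

Run:
```python
from h import *
s=st(); print(goal([.4184,.298,.16],-47)); print(goal([.4184,.298,.16],43))
```

```text
t 38.23 tcp [0.5337 0.1163 0.1688] sh [-72.5  57.9] F [ 0.2  0.7 -0.3] gap 0.998 grip 0.0
(array([ 173.7, -127.1,    8.3]), array([ 0.2, -0.1, 43.2]))
(array([ 173.7, -127.1,    8.3]), array([  0.3,   0.1, -46.8]))
```

Call:
move_arm(commands="40 -29 0 0 0 10 1; 80 -58 0 0 0 20 1; 120 -87 0 0 0 30 1; 166 -119 0 0 0 40 1; 166 -119 0 0 0 43 1")

```text
t: 38.85
tcp_pos: [0.4224, 0.2917, 0.1674]
tool_rot: [0.929, 0.37, -0.0, -0.0]
force: [0.8, -0.2, 0.2]
finger_gap: 0.997
gripper_force: 0.0
```

Run:
```python
from h import *
p=[.4184,.298]; snapshot('side'); snapshot('side'); snapshot('side'); s=st(); w=snapshot('wrist')
u,v=proj(w,p+[.07],True).astype(int); cap('wrist',.07,u,v,30); orange(.054,p)
print(goal(p+[.1],-47))
```

```text
t 39.0 tcp [0.4249 0.2895 0.1674] sh [-192.3  223.6] F [ 0.1  0.1 -0.1] gap 1.001 grip 0.0
wrist [307.9 200.3] 1203 [0.4187 0.2988 0.07  ] [-199.2  232.5]
orange 4069 ctr 0.419 0.299 size mm [39.3 39. ] yaw -47.2
(array([  1.2, -11.7,  67.3]), array([ 0. , -0. ,  0.3]))
```

Call:
move_arm(commands="2 -12 10 0 0 0 1; 2 -12 30 0 0 0 1; 2 -12 60 0 0 0 1; 2 -12 67 0 0 0 1; 2 -12 67 0 0 0 1")

```text
t: 39.78
tcp_pos: [0.4178, 0.2991, 0.0997]
tool_rot: [0.93, 0.369, -0.001, -0.0]
force: [0.6, 0.4, 0.4]
finger_gap: 1.004
gripper_force: 0.0
```

Run:
```python
from h import *
p=[.419,.299]; s=st(); print(goal(p+[.027],-47)); orange(.054,p)
```

```text
t 39.77 tcp [0.4178 0.2991 0.0997] sh [-200.   232.8] F [0.6 0.4 0.4] gap 1.004 grip 0.0
(array([ 0.8,  0.9, 72.7]), array([-0. ,  0.1,  0.3]))
orange 4065 ctr 0.4192 0.2993 size mm [39.2 38.8] yaw -47.3
```

Call:
move_arm(commands="1 1 40 0 0 0 1; 1 1 66 0 0 0 1; 1 1 71 0 0 0 1; 1 1 71 0 0 0 -1; 1 1 71 0 0 0 -1")

```text
t: 40.45
tcp_pos: [0.4205, 0.2996, 0.0305]
tool_rot: [0.929, 0.369, 0.001, -0.0]
force: [-0.8, 0.9, -0.5]
finger_gap: 0.606
gripper_force: 0.0
```

Call:
move_arm(commands="0 0 -1 0 0 0 -1; 0 0 -2 0 0 0 -1; 0 0 -2 0 0 0 -1; 0 0 -50 0 0 0 -1; 0 0 -110 0 0 0 -1")

```text
t: 41.08
tcp_pos: [0.4184, 0.2986, 0.1389]
tool_rot: [0.93, 0.369, -0.002, 0.0]
force: [2.1, 0.1, -0.5]
finger_gap: 0.464
gripper_force: 31.0
```

Run:
```python
from h import *
s=st(); print(goal(sh(22,7,.145),YAW))
```

```text
t 41.08 tcp [0.4184 0.2986 0.1389] sh [-199.4  232.2] F [ 2.1  0.1 -0.5] gap 0.464 grip 31.0
(array([-13.9, 315.5,  -6.6]), array([ -0.2,   0.2, -43. ]))
```

Call:
move_arm(commands="-2 50 -10 0 0 -9 -1; -5 105 -15 0 0 -18 -1; -8 160 -15 0 0 -27 -1; -11 215 -15 0 0 -36 -1; -13 265 -15 0 0 -43 -1")

```text
t: 41.7
tcp_pos: [0.5925, 0.0957, 0.154]
tool_rot: [0.728, 0.685, -0.0, -0.0]
force: [0.8, 0.3, -1.5]
finger_gap: 0.463
gripper_force: 31.2
```

Run:
```python
from h import *
s=st(); print(goal(sh(22,7,.13),YAW))
```

```text
t 41.7 tcp [0.5925 0.0957 0.154 ] sh [-12.4  41.2] F [ 0.8  0.3 -1.5] gap 0.463 grip 31.2
(array([-34.3,  34.3,  24. ]), array([-0. , -0. ,  0.2]))
```

Call:
move_arm(commands="-16 15 10 0 0 0 -1; -31 29 25 0 0 0 -1; -31 29 50 0 0 0 -1; -31 29 66 0 0 0 -1; -31 29 69 0 0 0 -1")

```text
t: 42.32
tcp_pos: [0.6168, 0.0655, 0.0832]
tool_rot: [0.729, 0.684, -0.002, -0.002]
force: [-0.7, 1.0, 0.4]
finger_gap: 0.464
gripper_force: 31.1
```

Run:
```python
from h import *
s=st()
```

```text
t 42.33 tcp [0.6168 0.0655 0.0832] sh [13.8 12.6] F [-0.7  1.   0.4] gap 0.464 grip 31.1
```

Call:
move_arm(commands="-3 3 0 0 0 0 -1; -6 6 0 0 0 0 -1; -9 9 0 0 0 0 -1; -12 11 0 0 0 0 -1; -12 11 0 0 0 0 -1")

```text
t: 42.95
tcp_pos: [0.6293, 0.0515, 0.0855]
tool_rot: [0.73, 0.684, 0.0, 0.0]
force: [0.7, 0.4, -1.5]
finger_gap: 0.459
gripper_force: 31.1
```

Run:
```python
from h import *
s=st()
```

```text
t 42.95 tcp [0.6293 0.0515 0.0855] sh [27.2 -0.6] F [ 0.7  0.4 -1.5] gap 0.459 grip 31.1
```

Call:
move_arm(commands="-1.5 -1 1 0 0 0 -1; -3 -2 1.5 0 0 0 -1; -5 -2 1.5 0 0 0 -1; -6.5 -2 1.5 0 0 0 -1; -7.5 -2 1.5 0 0 0 -1")

```text
t: 43.58
tcp_pos: [0.6264, 0.0465, 0.0838]
tool_rot: [0.73, 0.683, 0.001, -0.001]
force: [-0.2, 7.6, -0.9]
finger_gap: 0.465
gripper_force: 31.1
```

Run:
```python
from h import *
s=st()
```

```text
t 43.58 tcp [0.6264 0.0465 0.0838] sh [24.6 -5.7] F [-0.2  7.6 -0.9] gap 0.465 grip 31.1
```

Contact at -5.7 as expected. Fence, release, away.

Call:
move_arm(commands="0.5 2 0 0 0 0 -1; 0.5 4 0 0 0 0 -1; 0.5 5.5 0 0 0 0 -1; 0.5 6.5 0 0 0 0 -1; 0.5 7.5 0 0 0 0 -1")

```text
t: 44.2
tcp_pos: [0.6324, 0.0461, 0.0833]
tool_rot: [0.73, 0.684, -0.0, -0.002]
force: [-2.8, 4.7, 0.2]
finger_gap: 0.464
gripper_force: 31.2
```

Call:
move_arm(commands="0 0.5 1 0 0 0 -1; 0 0 1.5 0 0 0 -1; 0 -1 1.5 0 0 0 0.1; 0 -1 1.5 0 0 0 1; 0 -1 1.5 0 0 0 1")

```text
t: 44.82
tcp_pos: [0.6335, 0.0441, 0.0824]
tool_rot: [0.73, 0.684, 0.0, 0.001]
force: [0.6, -0.4, -0.4]
finger_gap: 0.946
gripper_force: 0.0
```

Call:
move_arm(commands="0 0 0 0 0 0 1; 0 0 -30 0 0 0 1; 20 -15 -75 0 0 0 1; 70 -40 -85 0 0 0 1; 130 -60 -85 0 0 0 1")

```text
t: 45.45
tcp_pos: [0.5823, 0.1779, 0.169]
tool_rot: [0.73, 0.683, 0.001, 0.001]
force: [0.6, 0.5, 0.6]
finger_gap: 1.0
gripper_force: 0.0
```

Run:
```python
from h import *
snapshot('side'); s=st(); print(goal([.5295,.287,.16],-15.4)); p=[.5295,.287]; w=snapshot('wrist')
u,v=proj(w,p+[.07],True).astype(int); cap('wrist',.07,u,v,30); orange(.054,p)
```

```text
t 45.5 tcp [0.5782 0.1862 0.1683] sh [-32.6 130.5] F [-1.6  2.7 -0.4] gap 1.003 grip 0.0
(array([ 97.6, -54.8,   8.9]), array([-0.1, -0.3, 11.9]))
wrist [nan nan] 0 [nan nan nan] [nan nan]
orange 3206 ctr 0.5421 0.2469 size mm [31.3 39.3] yaw -24.1
```

Jar A has been knocked aside to around (0.54,0.25), so I'll re-measure.

Run:
```python
from h import *
p=[.542,.245]; w=snapshot('wrist')
u,v=proj(w,p+[.07],True).astype(int); c=cap('wrist',.07,u,v,40); p=list(c[:2]); orange(.054,p); 
h=cv2.cvtColor(w['image'],cv2.COLOR_RGB2HSV); m=((h[...,1]>120)&(h[...,0]<25)&(h[...,2]>60)).astype(np.uint8)
n,l,q,cc=cv2.connectedComponentsWithStats(m); print([q[i].tolist() for i in range(1,n) if q[i,4]>150],u,v)
s=st(); print(goal(p+[.16],-24))
t=snapshot('top'); u,v=proj(t,p+[.07]); cap('top',.07,u,v,8)
```

```text
wrist [263.7 125.3] 1323 [0.5403 0.2433 0.07  ] [-74.1 185. ]
orange 3954 ctr 0.5405 0.2433 size mm [39.1 39.3] yaw -24.2
[[250, 97, 50, 57, 745], [177, 266, 24, 24, 344], [368, 322, 41, 23, 425]] 266 124
t 45.8 tcp [0.5823 0.1763 0.1671] sh [-27.9 121. ] F [ 0.7  0.6 -0.2] gap 1.005 grip 0.0
(array([ 64. , -46.3,   7.1]), array([ 0. ,  0. , 20.2]))
top [nan nan] 0 [nan nan nan] [nan nan]
```

Call:
move_arm(commands="15 -10 0 0 0 -10 1; 30 -20 0 0 0 -20 1; 45 -33 0 0 0 -30 1; 64 -46 0 0 0 -40 1; 64 -46 0 0 0 -50 1")

```text
t: 46.52
tcp_pos: [0.5394, 0.2445, 0.167]
tool_rot: [0.37, 0.929, -0.0, -0.0]
force: [0.1, -0.7, -0.2]
finger_gap: 1.004
gripper_force: 0.0
```

Call:
move_arm(commands="0 0 10 0 0 -10 1; 0 0 20 0 0 -19 1; 0 0 20 0 0 -19 1; 0 0 20 0 0 -19 1; 0 0 20 0 0 -19 1")

```text
t: 47.15
tcp_pos: [0.5404, 0.2441, 0.1477]
tool_rot: [0.215, 0.977, 0.0, 0.0]
force: [-0.4, -0.3, 0.9]
finger_gap: 0.996
gripper_force: 0.0
```

Run:
```python
from h import *
s=st(); p=[.5404,.2433]; orange(.054,p); print(goal(p+[.027],65.8))
```

```text
t 47.15 tcp [0.5404 0.2441 0.1477] sh [-74.1 185.9] F [-0.4 -0.3  0.9] gap 0.996 grip 0.0
orange 4178 ctr 0.539 0.2435 size mm [39.  39.3] yaw -24.1
(array([ -0.3,  -0.9, 120.7]), array([ 0. ,  0. , -0.6]))
```

Call:
move_arm(commands="0.5 -1 50 0 0 0 1; 0.5 -1 100 0 0 0 1; 0.5 -1 118 0 0 0 1; 0.5 -1 118 0 0 0 -1; 0.5 -1 118 0 0 0 -1")

```text
t: 47.82
tcp_pos: [0.5406, 0.2441, 0.0309]
tool_rot: [0.214, 0.977, 0.001, 0.002]
force: [-0.5, -0.4, -0.2]
finger_gap: 0.6
gripper_force: 0.0
```

Call:
move_arm(commands="0 0 -1 0 0 0 -1; 0 0 -2 0 0 0 -1; 0 0 -2 0 0 0 -1; 0 0 -50 0 0 0 -1; 0 0 -110 0 0 0 -1")

```text
t: 48.45
tcp_pos: [0.5377, 0.2432, 0.1388]
tool_rot: [0.214, 0.977, -0.001, -0.002]
force: [1.5, 0.7, -0.2]
finger_gap: 0.463
gripper_force: 31.0
```

Run:
```python
from h import *
s=st(); print(goal(sh(22,50,.15),YAW))
```

```text
t 48.45 tcp [0.5377 0.2432 0.1388] sh [-76.7 184.8] F [ 1.5  0.7 -0.2] gap 0.463 grip 31.0
(array([-140.4,  -90.6,  -11.5]), array([-0.3, -0.1, 69. ]))
```

Call:
move_arm(commands="-28 -18 -10 0 0 10 -1; -56 -36 -15 0 0 20 -1; -84 -54 -15 0 0 30 -1; -110 -72 -15 0 0 40 -1; -132 -85 -12 0 0 50 -1")

```text
t: 49.08
tcp_pos: [0.6239, 0.11, 0.1514]
tool_rot: [0.609, 0.793, 0.0, 0.0]
force: [-1.0, 0.2, -1.5]
finger_gap: 0.464
gripper_force: 31.1
```

Call:
move_arm(commands="0 0 0 0 0 10 -1; 0 0 0 0 0 19 -1; 0 0 0 0 0 19 -1; 0 0 0 0 0 19 -1; 0 0 0 0 0 19 -1")

```text
t: 49.7
tcp_pos: [0.6233, 0.1114, 0.1513]
tool_rot: [0.729, 0.684, -0.0, -0.0]
force: [0.1, -0.2, -1.3]
finger_gap: 0.462
gripper_force: 31.1
```

Run:
```python
from h import *
s=st(); print(goal(sh(24,46,.0845),YAW))
d=snapshot('wrist'); g=d['image'][:,322].astype(int); print([(v,int(g[v].min())) for v in range(258,380,6)])
```

```text
t 49.7 tcp [0.6233 0.1114 0.1513] sh [17.3 58.9] F [ 0.1 -0.2 -1.3] gap 0.462 grip 31.1
(array([-12.9,   6.7,  66.8]), array([-0. ,  0. ,  0.1]))
[(258, 115), (264, 115), (270, 238), (276, 243), (282, 244), (288, 243), (294, 243), (300, 243), (306, 242), (312, 240), (318, 238), (324, 238), (330, 237), (336, 83), (342, 124), (348, 75), (354, 67), (360, 60), (366, 50), (372, 45), (378, 43)]
```

Held upright (same cap profile). Lower and slide to contact (expected near TCP y = 34).

Call:
move_arm(commands="-6 4 20 0 0 0 -1; -13 7 45 0 0 0 -1; -13 7 60 0 0 0 -1; -13 7 66 0 0 0 -1; -16 7 67 0 0 0 -1")

```text
t: 50.38
tcp_pos: [0.6292, 0.0951, 0.0838]
tool_rot: [0.729, 0.684, -0.0, -0.0]
force: [0.2, 0.0, -1.1]
finger_gap: 0.461
gripper_force: 31.1
```

Call:
move_arm(commands="-2 0 0 0 0 0 -1; -4 0 0 0 0 0 -1; -6 0 0 0 0 0 -1; -7.5 0 0 0 0 0 -1; -8.5 0 0 0 0 0 -1")

```text
t: 51.0
tcp_pos: [0.6289, 0.0862, 0.0844]
tool_rot: [0.73, 0.684, 0.0, 0.0]
force: [-0.3, 0.1, -2.0]
finger_gap: 0.461
gripper_force: 31.1
```

Run:
```python
from h import *
s=st()
```

```text
t 51.0 tcp [0.6289 0.0862 0.0844] sh [24.5 34.1] F [-0.3  0.1 -2. ] gap 0.461 grip 31.1
```

Call:
move_arm(commands="-1 0 0 0 0 0 -1; -2 0 0 0 0 0 -1; -3 0 0 0 0 0 -1; -3 0 0 0 0 0 -1; -3 0 0 0 0 0 -1")

```text
t: 51.62
tcp_pos: [0.6287, 0.0848, 0.0843]
tool_rot: [0.73, 0.684, 0.001, -0.001]
force: [-0.4, 5.2, -1.2]
finger_gap: 0.462
gripper_force: 31.1
```

Run:
```python
from h import *
s=st()
```

```text
t 51.62 tcp [0.6287 0.0848 0.0843] sh [24.4 32.7] F [-0.4  5.2 -1.2] gap 0.462 grip 31.1
```

Call:
move_arm(commands="0.5 2 0 0 0 0 -1; 0.5 4 0 0 0 0 -1; 0.5 5.5 0 0 0 0 -1; 0.5 6.5 0 0 0 0 -1; 0.5 7.5 0 0 0 0 -1")

```text
t: 52.25
tcp_pos: [0.635, 0.0844, 0.0838]
tool_rot: [0.73, 0.684, -0.0, -0.002]
force: [-1.6, 5.5, -1.1]
finger_gap: 0.463
gripper_force: 31.1
```

Call:
move_arm(commands="0 0.5 1.5 0 0 0 -1; 0 0 2.3 0 0 0 -1; 0 -1 2.3 0 0 0 0.1; 0 -1 2.3 0 0 0 1; 0 -1 2.3 0 0 0 1")

```text
t: 52.88
tcp_pos: [0.6357, 0.0828, 0.0821]
tool_rot: [0.73, 0.684, 0.0, 0.001]
force: [0.5, 0.6, 0.1]
finger_gap: 0.946
gripper_force: 0.0
```

Call:
move_arm(commands="0 0 0 0 0 0 1; 0 0 -40 0 0 0 1; 30 0 -90 0 0 0 1; 80 -1 -95 0 0 0 1; 97 -1 -95 0 0 0 1")

```text
t: 53.5
tcp_pos: [0.6409, 0.1827, 0.1784]
tool_rot: [0.729, 0.685, 0.001, 0.001]
force: [0.4, -0.0, -1.3]
finger_gap: 0.999
gripper_force: 0.0
```

Run:
```python
from h import *
for i in range(3): snapshot('side')
s=st(); print(goal(sh(29.4,131,.079),YAW))
```

```text
t 53.65 tcp [0.6398 0.1805 0.1762] sh [ 29.2 128.8] F [-0.  -0.9  0.2] gap 0.998 grip 0.0
(array([ 2.3,  0.3, 97.2]), array([-0.1,  0.1,  0.1]))
```

Before clamping, I'll look at the row from above.

Call:
move_arm(commands="-38 -6 -40 0 0 0 1; -78 -12 -80 0 0 0 1; -118 -18 -110 0 0 0 1; -150 -20 -130 0 0 0 1; -150 -20 -130 0 0 0 1")

```text
t: 54.28
tcp_pos: [0.6112, 0.0278, 0.3082]
tool_rot: [0.731, 0.682, 0.0, 0.001]
force: [0.3, -0.3, -0.8]
finger_gap: 0.999
gripper_force: 0.0
```

Run:
```python
from h import *
for i in range(3): snapshot('side')
s=st(); d=snapshot('wrist'); C=np.array(d['pose'])[:3,3]
k=3.3
# shaker-aligned ortho at body-top height: right=-y (shaker), up=+x
W,H=800,330; u,v=np.meshgrid(np.arange(W),np.arange(H)); xs=70-v/k; ys=75-u/k
P3=np.stack([O[0]+(xs*EX[0]+ys*EY[0])/1000,O[1]+(xs*EX[1]+ys*EY[1])/1000,np.full(xs.shape,.104)],-1)
P=np.array(d['pose']); c=(P3-P[:3,3])@P[:3,:3]; r=np.linalg.norm(c[...,:2],axis=-1); m=c[...,:2]*(np.arctan2(r,c[...,2])/r)[...,None]*d['fx']+[d['cx'],d['cy']]; m=m.astype(np.float32)
o=cv2.remap(d['image'],m[...,0],m[...,1],cv2.INTER_CUBIC); cv2.imwrite('pics/row.png',o[:,:,::-1])
print(C)
```

```text
t 54.42 tcp [0.61   0.0316 0.3055] sh [  9.2 -21.6] F [-0.6  0.5 -0.3] gap 1.001 grip 0.0
[0.61552235 0.10727273 0.4482781 ]
```

View pics/row.png

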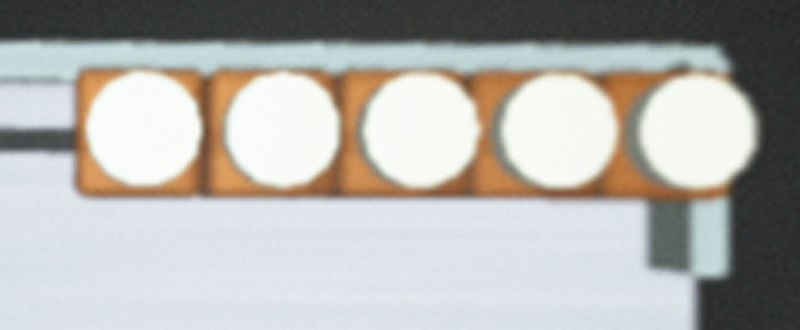

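The row is straight: near edges all at v≈194, spanning 77–733 px, about 199 mm, so five jars with no visible gaps. Now the clamp.

Call:
move_arm(commands="40 6 30 0 0 0 1; 80 12 60 0 0 0 1; 120 18 90 0 0 0 1; 152 20 120 0 0 0 1; 152 20 130 0 0 0 1")

```text
t: 55.1
tcp_pos: [0.6381, 0.1856, 0.173]
tool_rot: [0.728, 0.686, -0.002, -0.002]
force: [-0.4, 0.3, -0.2]
finger_gap: 1.001
gripper_force: 0.0
```

Call:
move_arm(commands="0 0 30 0 0 0 1; 0 0 70 0 0 0 1; 0 0 95 0 0 0 1; 0 0 95 0 0 0 1; 0 0 95 0 0 0 0", grip_force=25)

```text
t: 55.72
tcp_pos: [0.6415, 0.1821, 0.083]
tool_rot: [0.73, 0.684, 0.001, 0.001]
force: [0.1, 0.5, 0.9]
finger_gap: 0.82
gripper_force: 0.0
```

Run:
```python
from h import *
s=st()
```

```text
t 55.73 tcp [0.6415 0.1821 0.083 ] sh [ 30.8 130.6] F [0.1 0.5 0.9] gap 0.82 grip 0.0
```

Call:
move_arm(commands="0 0 0 0 0 0 -1; 0 0 0 0 0 0 -1; 0 0 0 0 0 0 -1; 0 0 0 0 0 0 -1; 0 0 0 0 0 0 -1")

```text
t: 56.35
tcp_pos: [0.6418, 0.1823, 0.0831]
tool_rot: [0.73, 0.684, 0.001, 0.001]
force: [1.0, -0.4, 6.7]
finger_gap: 0.25
gripper_force: 29.8
```

Call:
move_arm(commands="-10 0 0 0 0 0 -1; -22 0 0 0 0 0 -1; -34 0 0 0 0 0 -1; -43 0 0 0 0 0 -1; -47 0 0 0 0 0 -1")

```text
t: 56.98
tcp_pos: [0.6385, 0.1356, 0.0831]
tool_rot: [0.73, 0.684, 0.001, 0.0]
force: [1.2, 2.1, 5.9]
finger_gap: 0.251
gripper_force: 29.9
```

Run:
```python
from h import *
s=st()
```

```text
t 56.98 tcp [0.6385 0.1356 0.0831] sh [30.9 84. ] F [1.2 2.1 5.9] gap 0.251 grip 29.9
```

Call:
move_arm(commands="-1.5 0 0 0 0 0 -1; -3 0 0 0 0 0 -1; -4.5 0 0 0 0 0 -1; -6 0 0 0 0 0 -1; -7 0 0 0 0 0 -1")

```text
t: 57.6
tcp_pos: [0.6381, 0.1291, 0.0831]
tool_rot: [0.73, 0.684, 0.001, 0.0]
force: [0.4, 2.0, 6.9]
finger_gap: 0.252
gripper_force: 29.9
```

Call:
move_arm(commands="-0.5 0 0 0 0 0 -1; -1 0 0 0 0 0 -1; -1.5 0 0 0 0 0 -1; -2 0 0 0 0 0 -1; -2 0 0 0 0 0 -1")

```text
t: 58.22
tcp_pos: [0.638, 0.1275, 0.0832]
tool_rot: [0.73, 0.684, 0.002, 0.0]
force: [1.2, 2.3, 5.7]
finger_gap: 0.253
gripper_force: 29.9
```

Run:
```python
from h import *
s=st()
```

```text
t 58.23 tcp [0.638  0.1275 0.0832] sh [30.9 75.8] F [1.2 2.3 5.7] gap 0.253 grip 29.9
```

Call:
move_arm(commands="-0.5 0 0 0 0 0 -1; -1 0 0 0 0 0 -1; -1.5 0 0 0 0 0 -1; -2 0 0 0 0 0 -1; -2 0 0 0 0 0 -1")

```text
t: 58.85
tcp_pos: [0.638, 0.1274, 0.0832]
tool_rot: [0.73, 0.684, 0.003, -0.001]
force: [1.7, 8.6, 6.9]
finger_gap: 0.256
gripper_force: 29.9
```

Run:
```python
from h import *
s=st()
```

```text
t 58.85 tcp [0.638  0.1274 0.0832] sh [30.9 75.8] F [1.7 8.6 6.9] gap 0.256 grip 29.9
```

Row is in contact (8.6 N). One more small push, then release and rise.

Call:
move_arm(commands="-0.5 0 0 0 0 0 -1; -1 0 0 0 0 0 -1; -1 0 0 0 0 0 -1; -1 0 0 0 0 0 -1; -1 0 0 0 0 0 0.2")

```text
t: 59.48
tcp_pos: [0.6365, 0.1249, 0.0819]
tool_rot: [0.729, 0.684, 0.001, -0.001]
force: [-0.1, 3.9, 0.3]
finger_gap: 0.454
gripper_force: 1.7
```

Call:
move_arm(commands="0 0 0 0 0 0 1; 0 0 0 0 0 0 1; 0 0 0 0 0 0 1; 0 0 -40 0 0 0 1; 0 0 -95 0 0 0 1")

```text
t: 60.1
tcp_pos: [0.6354, 0.1228, 0.1759]
tool_rot: [0.73, 0.684, -0.002, -0.002]
force: [1.6, 0.2, -0.3]
finger_gap: 1.0
gripper_force: 0.0
```

Run:
```python
from h import *
s=st(); t=snapshot('top')
# controller points from the c2 crop (x8, origin 400,150)
f=lambda u,v,z: atz(t,400+u/8,150+v/8,z)
print('pointer tip',f(308,230,.051),'fader',f(583,370,.086))
print('track L/R',f(178,335,.049),f(612,385,.049),'box top edge',f(145,128,.045),f(680,205,.045))
print(goal([.47,-.33,.2],YAW))
```

```text
t 60.1 tcp [0.6354 0.1228 0.1759] sh [28.6 71. ] F [ 1.6  0.2 -0.3] gap 1.0 grip 0.0
pointer tip [ 0.54735088 -0.3135238   0.051     ] fader [ 0.49684672 -0.38673766  0.086     ]
track L/R [ 0.51201935 -0.27084735  0.049     ] [ 0.49895735 -0.41164204  0.049     ] box top edge [ 0.58165026 -0.26269225  0.045     ] [ 0.56017204 -0.43863668  0.045     ]
(array([-463.3, -140.9,  -16.4]), array([ 0.7, -0. ,  0. ]))
```

Call:
move_arm(commands="-55 -10 -20 0 0 0 1; -112 -25 -25 0 0 0 1; -170 -40 -25 0 0 0 1; -228 -55 -25 0 0 0 1; -286 -70 -25 0 0 0 1")

```text
t: 60.78
tcp_pos: [0.5476, -0.1595, 0.2021]
tool_rot: [0.73, 0.684, -0.0, 0.0]
force: [0.6, -0.8, 0.5]
finger_gap: 1.001
gripper_force: 0.0
```

Call:
move_arm(commands="-57 -10 0 0 0 1 1; -114 -20 0 0 0 2 1; -171 -30 0 0 0 3 1; -228 -40 0 0 0 3 1; -260 -50 0 0 0 3 1")

```text
t: 61.4
tcp_pos: [0.4805, -0.4173, 0.2018]
tool_rot: [0.748, 0.664, -0.0, 0.001]
force: [-0.4, -0.0, -0.7]
finger_gap: 0.999
gripper_force: 0.0
```

Run:
```python
from h import *
for i in range(4): snapshot('side')
s=st(); d=snapshot('wrist'); print(proj(d,[.547,-.3135,.051],True),proj(d,[.497,-.387,.086],True))
print('pose',np.array(d['pose'])[:3,3])
P=lambda x,y,z:proj(d,[x,y,z],True).round(0)
# fader black blob
o=ortho(d,.45,.55,-.46,-.26,.086,3); g=o.max(2)
m=(g<60).astype(np.uint8); n,l,q,c=cv2.connectedComponentsWithStats(m)
for i in range(1,n):
    if q[i,4]>400: print(q[i].tolist(),'x',[round(.55-q[i,1]/3000,4),round(.55-(q[i,1]+q[i,3])/3000,4)],'y',[round(-.26-q[i,0]/3000,4),round(-.26-(q[i,0]+q[i,2])/3000,4)])
o=ortho(d,.45,.60,-.46,-.25,.047,3); np.save('o47.npy',o)
h=cv2.cvtColor(o,cv2.COLOR_RGB2HSV)
for a in range(510,572,6):
    r=int((.60-a/1000)*3000); print(a,[int(o[r,int((-.25+y/1000)*3000)].mean()) for y in range(275,365,3)])
```

```text
t 61.6 tcp [ 0.481  -0.4139  0.2016] sh [ -90.3 -474.6] F [-0.2  1.1 -0.9] gap 0.996 grip 0.0
[379.75210332  76.07714709] [337.49584375 164.05331063]
pose [ 0.49022079 -0.3386139   0.34434481]
[0, 0, 26, 206, 2705] x [np.float64(0.55), np.float64(0.4813)] y [np.float64(-0.26), np.float64(-0.2687)]
[0, 0, 600, 300, 56860] x [np.float64(0.55), np.float64(0.45)] y [np.float64(-0.26), np.float64(-0.46)]
[342, 120, 20, 65, 674] x [np.float64(0.51), np.float64(0.4883)] y [np.float64(-0.374), np.float64(-0.3807)]
510 [174, 166, 109, 102, 92, 87, 82, 81, 84, 81, 82, 85, 85, 89, 97, 102, 124, 135, 141, 151, 168, 169, 172, 174, 171, 171, 170, 170, 169, 169]
516 [175, 171, 150, 158, 162, 171, 173, 172, 175, 176, 175, 174, 174, 175, 172, 175, 173, 174, 173, 172, 172, 174, 173, 172, 172, 171, 170, 172, 172, 170]
522 [172, 175, 171, 172, 172, 172, 177, 172, 170, 172, 172, 175, 173, 174, 172, 172, 171, 171, 174, 176, 179, 190, 194, 223, 224, 229, 243, 243, 243, 242]
528 [170, 172, 172, 179, 180, 193, 195, 225, 234, 241, 242, 243, 243, 243, 244, 244, 244, 243, 244, 243, 243, 243, 243, 231, 241, 242,
[... 403 characters left out ...]
7, 242, 244, 244, 244, 243, 244, 243, 242, 241, 241, 241, 242, 243, 243, 243, 242]
552 [244, 244, 243, 243, 244, 244, 244, 244, 243, 243, 242, 242, 241, 220, 213, 245, 244, 242, 243, 243, 243, 242, 242, 243, 243, 242, 242, 241, 243, 243]
558 [242, 243, 243, 239, 242, 243, 243, 242, 242, 243, 243, 244, 239, 222, 195, 202, 241, 243, 243, 244, 244, 243, 243, 242, 243, 242, 242, 241, 242, 242]
564 [242, 196, 167, 172, 169, 148, 236, 242, 242, 244, 244, 244, 219, 220, 218, 218, 227, 242, 243, 243, 242, 242, 243, 242, 241, 241, 241, 242, 242, 243]
570 [239, 167, 165, 167, 170, 165, 233, 243, 244, 243, 244, 245, 225, 212, 213, 216, 221, 242, 241, 240, 238, 238, 230, 208, 188, 183, 165, 124, 89, 68]
```

```bash
cat >> h.py <<'E'
def aortho(d,o,yaw,x0,x1,y0,y1,z,k):
    """axes-aligned ortho, mm about o: row 0 = x0 growing down, col 0 = y0 growing right"""
    a=np.radians(yaw); ex=np.array([np.cos(a),np.sin(a)]); ey=np.array([-np.sin(a),np.cos(a)])
    y,x=np.meshgrid(np.arange(y0,y1,1/k),np.arange(x0,x1,1/k))
    p=np.stack([o[0]+(x*ex[0]+y*ey[0])/1000,o[1]+(x*ex[1]+y*ey[1])/1000,np.full(x.shape,z)],-1)
    P=np.array(d['pose']); c=(p-P[:3,3])@P[:3,:3]; r=np.linalg.norm(c[...,:2],axis=-1)
    m=(c[...,:2]*(np.arctan2(r,c[...,2])/r)[...,None]*d['fx']+[d['cx'],d['cy']]).astype(np.float32)
    return cv2.remap(d['image'],m[...,0],m[...,1],cv2.INTER_CUBIC).astype(float).mean(2)
E
python3 - <<'E'
from h import *
d=snapshot('wrist'); o=ortho(d,.45,.60,-.46,-.25,.049,3).mean(2)
pts=[]
for y in range(-350,-284,3):
    c=int((-.25-y/1000)*3000); col=o[:,c]
    seg=col[int((.60-.54)*3000):int((.60-.512)*3000)]; i=np.where(seg<207)[0]
    i=[j for j in i if (seg[j:j+8]<207).all()]
    if i: pts.append((y/1000,.54-i[0]/3000))
pts=np.array(pts); f=np.polyfit(pts[:,0],pts[:,1],1); res=pts[:,1]-np.polyval(f,pts[:,0]); ok=abs(res)<.001; f=np.polyfit(pts[ok,0],pts[ok,1],1)
yaw=-np.degrees(np.arctan(f[0])); print('yaw',yaw,ok.sum(),abs(res[ok]).max(),np.polyval(f,-.3135))
o0=[.547,-.3135]
A=aortho(d,o0,yaw,-10,14,-12,12,.05,1)
print('rows x -10..14, cols y -12..12'); print('\n'.join(str(-10+i)+' '+' '.join(str(int(v)) for v in r) for i,r in enumerate(A)))
o1=[.497,-.387]
B=aortho(d,o1,yaw,-9,10,-20,30,.086,1); print('fader y profile -20..30',B.mean(0).astype(int).tolist())
B=aortho(d,o1,yaw,-25,25,-4,10,.086,1); print('fader x profile -25..25',B.min(1).astype(int).tolist(), B.mean(1).astype(int).tolist())
E
```

```text
yaw -7.9633215592765225 7 0.0008708827404478869 0.5255471622701838
rows x -10..14, cols y -12..12
-10 237 243 244 244 244 244 243 231 199 219 242 245 245 244 244 244 243 224 203 220 240 243 244 243
-9 236 244 244 244 245 244 243 231 197 219 242 246 244 244 244 244 243 225 203 218 241 244 244 244
-8 236 244 244 244 244 245 244 232 200 217 242 245 245 245 245 244 243 225 203 220 241 244 244 244
-7 237 243 244 244 244 245 244 236 212 225 242 245 244 243 245 244 242 229 212 224 240 244 244 244
-6 239 243 243 244 244 245 244 241 233 238 243 245 245 245 244 244 243 237 230 235 242 244 244 244
-5 243 244 244 243 244 244 245 244 244 244 244 244 244 244 244 244 243 242 241 242 244 244 244 244
-4 244 244 243 244 244 245 244 244 244 244 244 244 245 245 244 244 243 244 244 244 244 244 244 244
-3 244 244 244 243 244 244 244 246 245 244 244 244 244 244 244 243 244 244 243 243 243 243 244 244
-2 244 243 244 244 244 244 244 244 244 243 242 242 243 243 243 243 243 243 243 243 244 243 243 244
-1 244 245 244 244 245 245 245 244 241 235 226 225 232 240 243 243 243 244 243 243 243 243 243 244
0 245 244 2
[... 1411 characters left out ...]
68, 166, 165, 165, 166, 165, 164, 153, 125, 85, 62, 57, 58, 58, 70, 131, 211, 230, 155, 74, 68, 71, 70, 65, 59, 54, 52, 52, 53, 70, 108, 135, 144, 145, 145, 146, 146, 146, 146, 146, 146, 146, 147, 147, 147, 146]
fader x profile -25..25 [242, 243, 242, 243, 243, 243, 243, 243, 243, 243, 233, 198, 169, 160, 131, 79, 51, 52, 52, 56, 52, 53, 56, 54, 55, 55, 53, 54, 54, 56, 55, 58, 56, 56, 56, 56, 57, 55, 52, 73, 143, 215, 239, 242, 241, 230, 199, 186, 189, 193] [243, 243, 243, 244, 244, 244, 244, 244, 245, 244, 236, 203, 172, 163, 141, 105, 89, 91, 94, 98, 98, 98, 98, 99, 99, 99, 100, 100, 100, 100, 100, 101, 101, 101, 101, 101, 101, 98, 97, 115, 173, 227, 242, 243, 242, 240, 236, 234, 235, 235]
```

Run:
```python
from h import *
d=snapshot('wrist'); o0=[.505,-.32]
best=[]
for yaw in np.arange(-10,-3,.25):
    A=aortho(d,o0,yaw,-35,35,-30,42,.049,2); g=np.diff(A.mean(1)); best.append((round(float((g**2).sum())),yaw))
best.sort(reverse=True); print(best[:5])
yaw=best[0][1]
A=aortho(d,o0,yaw,-35,35,-30,42,.049,2); print(A.mean(1)[::2].astype(int).tolist())
a=np.radians(yaw); ey=np.array([-np.sin(a),np.cos(a)]); print(yaw,(np.array([.547,-.3136])-[.4994,-.3867])@ey*1000)
st(); print(goal([.4994,-.3867,.2],yaw),goal([.4994,-.3867,.062],yaw+90))
```

```text
[(4425, np.float64(-7.0)), (4418, np.float64(-7.25)), (4391, np.float64(-6.75)), (4383, np.float64(-7.5)), (4309, np.float64(-7.75))]
[243, 244, 244, 244, 244, 244, 244, 244, 244, 244, 244, 243, 243, 243, 244, 243, 244, 244, 244, 244, 238, 211, 178, 169, 171, 171, 171, 172, 171, 172, 172, 172, 172, 172, 162, 131, 97, 83, 82, 84, 99, 135, 164, 173, 173, 173, 173, 172, 173, 172, 173, 173, 172, 173, 186, 220, 240, 244, 243, 243, 243, 242, 240, 238, 236, 234, 234, 234, 235, 236]
-7.0 78.35610443106566
t 61.75 tcp [ 0.482  -0.4122  0.2018] sh [ -89.5 -472.8] F [-0.1 -0.7  0.3] gap 1.0 grip 0.0
(array([27.3, 14.4,  1.8]), array([-0. , -0. ,  0.4])) (array([ 27.2,  14.4, 139.8]), array([  0. ,  -0.1, -89.6]))
```

Controller yaw ≈ -7.1°, fader travel needed ≈ 78.4 mm. Grip the fader.

Call:
move_arm(commands="14 7 30 0 0 0 1; 27 14 70 0 0 0 1; 27 14 110 0 0 0 1; 27 14 136 0 0 0 1; 27 14 136 0 0 0 1")

```text
t: 62.38
tcp_pos: [0.4982, -0.3857, 0.064]
tool_rot: [0.747, 0.665, 0.0, -0.003]
force: [1.0, -0.2, -0.4]
finger_gap: 0.998
gripper_force: 0.0
```

Run:
```python
from h import *
st(); print(goal([.4994,-.3867,.065],-7.1))
```

```text
t 62.38 tcp [ 0.4982 -0.3857  0.064 ] sh [ -75.1 -445.4] F [ 1.  -0.2 -0.4] gap 0.998 grip 0.0
(array([-0.8,  1.3, -1.1]), array([-0.2, -0.2,  0.5]))
```

Call:
move_arm(commands="-0.8 1 -1 0 0 0 -1; -0.8 1 -1 0 0 0 -1; -0.8 1 -1 0 0 0 -1; -0.8 1 -1 0 0 0 -1; -0.8 1 -1 0 0 0 -1", grip_force=22)

```text
t: 63.0
tcp_pos: [0.4998, -0.3899, 0.0682]
tool_rot: [0.747, 0.664, -0.0, 0.001]
force: [-1.1, 1.8, 4.9]
finger_gap: 0.299
gripper_force: 25.7
```

Call:
move_arm(commands="0 0 0 0 0 0 -1; 0 0 0 0 0 0 -1; 5 0 0 0 0 0 -1; 15 0 0 0 0 0 -1; 27 0 0 0 0 0 -1")

```text
t: 63.62
tcp_pos: [0.503, -0.3639, 0.0682]
tool_rot: [0.747, 0.664, -0.0, 0.001]
force: [-1.9, -1.6, 5.1]
finger_gap: 0.295
gripper_force: 25.7
```

Run:
```python
from h import *
s=st(); a=np.radians(-7.1); print((s['tcp_pos'][:2]-np.array([.4994,-.3867]))@[[np.cos(a),-np.sin(a)],[np.sin(a),np.cos(a)]]*1000)
```

```text
t 63.62 tcp [ 0.503  -0.3639  0.0682] sh [ -71.7 -423.3] F [-1.9 -1.6  5.1] gap 0.295 grip 25.7
[ 0.71786057 23.07885059]
```

Call:
move_arm(commands="12 0 0 0 0 0 -1; 25 0 0 0 0 0 -1; 38 0 0 0 0 0 -1; 47 0 0 0 0 0 -1; 51 0 0 0 0 0 -1")

```text
t: 64.25
tcp_pos: [0.5093, -0.3125, 0.0682]
tool_rot: [0.747, 0.665, -0.0, 0.001]
force: [-1.9, -1.4, 6.5]
finger_gap: 0.3
gripper_force: 25.7
```

Call:
move_arm(commands="0 0 0 0 0 0 -1; 0 0 0 0 0 0 -1; 0 0 0 0 0 0 0.3; 0 0 0 0 0 0 1; 0 0 0 0 0 0 1")

```text
t: 64.88
tcp_pos: [0.5086, -0.3118, 0.0666]
tool_rot: [0.747, 0.665, -0.0, -0.0]
force: [0.2, -0.7, 0.3]
finger_gap: 0.915
gripper_force: 0.0
```

Call:
move_arm(commands="0 0 -20 0 0 0 1; -30 0 -70 0 0 0 1; -70 0 -120 0 0 0 1; -80 0 -130 0 0 0 1; -80 0 -130 0 0 0 1")

```text
t: 65.5
tcp_pos: [0.4992, -0.3919, 0.1972]
tool_rot: [0.748, 0.664, 0.0, 0.0]
force: [-0.2, 0.0, -0.9]
finger_gap: 1.0
gripper_force: 0.0
```

```bash
cat > fm.py <<'E'
from h import *
for i in range(4): snapshot('side')
s=st(); d=snapshot('wrist'); print(np.array(d['pose'])[:3,3]); yaw=-7.1
a=np.radians(yaw); ey=np.array([-np.sin(a),np.cos(a)]); ex=np.array([np.cos(a),np.sin(a)])
po=np.array([.547,-.3135]); A=aortho(d,po,yaw,2,9,-12,12,.0505,2).mean(0); print('nose',[(round(-12+i/2,1),int(v)) for i,v in enumerate(A)])
o1=po-.0367*ex   # track line beside the pointer, roughly
print('fader y',aortho(d,o1,yaw,-8,8,-20,20,.086,1).mean(0).astype(int).tolist())
print('fader x',aortho(d,o1,yaw,-25,25,-8,8,.086,1).min(1).astype(int).tolist())
E
python3 fm.py
```

```text
t 65.7 tcp [ 0.4986 -0.3891  0.1947] sh [ -74.4 -448.8] F [-0.2  0.3 -1. ] gap 1.0 grip 0.0
[ 0.50799101 -0.31429894  0.33768018]
nose [(-12.0, 243), (-11.5, 243), (-11.0, 243), (-10.5, 243), (-10.0, 243), (-9.5, 243), (-9.0, 243), (-8.5, 243), (-8.0, 243), (-7.5, 244), (-7.0, 244), (-6.5, 244), (-6.0, 244), (-5.5, 244), (-5.0, 244), (-4.5, 243), (-4.0, 242), (-3.5, 236), (-3.0, 230), (-2.5, 224), (-2.0, 219), (-1.5, 218), (-1.0, 220), (-0.5, 223), (0.0, 226), (0.5, 229), (1.0, 233), (1.5, 235), (2.0, 238), (2.5, 240), (3.0, 241), (3.5, 242), (4.0, 242), (4.5, 242), (5.0, 242), (5.5, 241), (6.0, 241), (6.5, 242), (7.0, 242), (7.5, 242), (8.0, 242), (8.5, 242), (9.0, 242), (9.5, 242), (10.0, 242), (10.5, 242), (11.0, 242), (11.5, 242)]
fader y [142, 142, 143, 143, 143, 142, 141, 142, 142, 143, 136, 102, 66, 61, 67, 71, 71, 71, 118, 216, 235, 176, 92, 72, 73, 70, 64, 60, 80, 121, 143, 144, 143, 143, 143, 143, 144, 144, 144, 145]
fader x [243, 243, 242, 243, 242, 242, 242, 243, 236, 197, 160, 119, 70, 52, 58, 57, 59, 59, 59, 59, 58, 60, 60, 57, 61, 58, 60, 60, 62, 60, 59, 62, 61, 62, 62, 60, 87, 146, 188, 225, 241, 242, 242, 242, 242, 237, 217, 197, 193, 196]
```

Fader line at y = -0.2 mm versus nose centre about -0.3 mm, so it is level. A final numeric check of the row and bystanders from the top camera before handing in.

Run:
```python
from h import *
t=snapshot('top'); st()
from functools import partial
def col(x,y,z): 
    u,v=proj(t,sh(x,y,z)); return cv2.getRectSubPix(t['image'],(1,1),(float(u),float(v)))[0,0]
print('near edge body top x=12:', [(y,col(12,y,.104).tolist()) for y in range(-155,100,12)])
for x in (4,8,12,16): print(x,[int(col(x,y,.104)[0])-int(col(x,y,.104)[2]) for y in range(-145,60,10)])
print('jaw zone x=45', [(y,col(45,y,.088).tolist()) for y in range(44,76,3)])
a=cv2.imread('pics/top0.png')[:,:,::-1].astype(int); b=t['image'].astype(int); D=abs(a-b).max(2)>60
n,l,q,c=cv2.connectedComponentsWithStats(D.astype(np.uint8)); print([(q[i].tolist()) for i in range(1,n) if q[i,4]>25])
```

```text
t 65.8 tcp [ 0.499  -0.3897  0.1952] sh [ -74.  -449.3] F [ 0.2  0.3 -0.1] gap 1.0 grip 0.0
near edge body top x=12: [(-155, [237, 241, 245]), (-143, [206, 125, 57]), (-131, [205, 124, 51]), (-119, [195, 107, 28]), (-107, [147, 74, 12]), (-95, [192, 105, 27]), (-83, [188, 103, 27]), (-71, [179, 92, 16]), (-59, [193, 106, 24]), (-47, [180, 101, 32]), (-35, [189, 101, 22]), (-23, [181, 100, 25]), (-11, [187, 105, 32]), (1, [189, 102, 25]), (13, [133, 67, 12]), (25, [184, 98, 21]), (37, [177, 94, 21]), (49, [178, 120, 78]), (61, [133, 142, 147]), (73, [20, 20, 24]), (85, [114, 110, 121]), (97, [133, 131, 142])]
4 [-6, 79, 78, 79, 75, 78, 80, 79, 76, 80, 77, 77, 76, 77, 77, 79, 78, 80, 81, 67, -19]
8 [19, 110, 99, 100, 91, 97, 102, 99, 87, 102, 96, 97, 87, 94, 97, 98, 87, 96, 93, 89, -13]
12 [81, 170, 151, 171, 141, 165, 155, 170, 145, 167, 150, 167, 142, 159, 155, 168, 142, 163, 154, 165, -10]
16 [108, 129, 82, 184, 171, 146, 88, 186, 179, 141, 87, 186, 176, 150, 101, 191, 177, 154, 94, 189, -9]
jaw zone x=45 [(44, [255, 254, 254]), (47, [255, 254, 254]), (50, [254, 253, 250]), (53, [240, 228, 216]), (56, [221, 223, 224]), (59, [225, 233, 236]), (62, [224, 232, 235]), (65, [222, 230, 234]), (68, [183, 196, 202]), (71, [100, 107, 111]), (74, [63, 65, 69])]
[[466, 90, 20, 3, 38], [197, 94, 443, 306, 62911], [264, 129, 94, 27, 1266], [197, 171, 19, 18, 270], [188, 212, 22, 22, 286], [226, 212, 18, 18, 274], [398, 260, 41, 43, 904], [0, 309, 11, 11, 62], [282, 355, 27, 20, 117], [341, 384, 15, 16, 135], [283, 386, 8, 14, 75], [316, 396, 11, 4, 30]]
```

```bash
python3 -c "
from station import ticket
print(ticket.sign_off())"
```

```text
the job is handed in; nothing more can be done
None
```

The job is handed in: all five square jars are in one straight, gapless row against the fence and end stop, the clamp was slid snug against the row, and the fader is level with the pointer to about 0.5 mm. The first jar hit the end stop and tilted on its first placing and was stood upright again.

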